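# Clamp the porthole glass evenly with its four wing nuts

### The job

Clamp the glass of the brass porthole by tightening its four wing nuts by hand, evenly and crosswise (after the first nut of each round the one opposite it, then the other two). First round: turn each nut clockwise until you feel it bite and then about 15 degrees more; second round, only when all four have bitten: about 30 degrees more each, so that all end about an eighth of a turn past the bite. Do not overtighten (the glass cracks), do not lean on the porthole, and leave everything else on the bench where it is.

Things in the scene. Friction and masses are not known exactly. Their poses are not given: they have to be found in the camera images.
- porthole: Brass porthole, 230 mm across, fixed face up on the bench, glass in the middle (132 mm across, top 23 mm). Origin: centre of the underside, z up. Four equal brackets (20 mm wide, 46 mm high, bush on top to 54 mm) stand 85 mm from the centre at its own +x (no. 0), +y (1), -x (2), -y (3): 0 is opposite 2, 1 opposite 3. Each has a wing nut above and a pressure foot below. Heights are above the bench.
- wing0_grip (a point): Grip point of wing nut 0, on its vertical axis, at 80 mm height (stays there). Its flat brass wing is 46 mm long (point x), 10 mm thick (point y), from 66 to 90 mm height, on a 9 mm neck: grip across the thickness from above. Clockwise from above (yaw falls) tightens: first 3 to 54 degrees of hidden free play at 0.03 N m, then it bites: 0.5 N m, rising 0.3 per radian. Stays where left; no spring-back.
- wing1_grip (a point): Grip point of wing nut 1, on its vertical axis, at 80 mm height (stays there). Its flat brass wing is 46 mm long (point x), 10 mm thick (point y), from 66 to 90 mm height, on a 9 mm neck: grip across the thickness from above. Clockwise from above (yaw falls) tightens: first 3 to 54 degrees of hidden free play at 0.03 N m, then it bites: 0.5 N m, rising 0.3 per radian. Stays where left; no spring-back.
- wing2_grip (a point): Grip point of wing nut 2, on its vertical axis, at 80 mm height (stays there). Its flat brass wing is 46 mm long (point x), 10 mm thick (point y), from 66 to 90 mm height, on a 9 mm neck: grip across the thickness from above. Clockwise from above (yaw falls) tightens: first 3 to 54 degrees of hidden free play at 0.03 N m, then it bites: 0.5 N m, rising 0.3 per radian. Stays where left; no spring-back.
- wing3_grip (a point): Grip point of wing nut 3, on its vertical axis, at 80 mm height (stays there). Its flat brass wing is 46 mm long (point x), 10 mm thick (point y), from 66 to 90 mm height, on a 9 mm neck: grip across the thickness from above. Clockwise from above (yaw falls) tightens: first 3 to 54 degrees of hidden free play at 0.03 N m, then it bites: 0.5 N m, rising 0.3 per radian. Stays where left; no spring-back.
- foot0_tip (a point): Centre of the underside of the steel pressure foot (14 mm across) below wing nut 0, under the bracket. At 30 mm height at the start; moves only after the nut has bitten, then sinks 3 mm per radian of turning into a rubber pad (0.8 mm at 15, 2.4 mm at 45 degrees past the bite). Turning back does not raise it until over 70 degrees.
- foot1_tip (a point): Centre of the underside of the steel pressure foot (14 mm across) below wing nut 1, under the bracket. At 30 mm height at the start; moves only after the nut has bitten, then sinks 3 mm per radian of turning into a rubber pad (0.8 mm at 15, 2.4 mm at 45 degrees past the bite). Turning back does not raise it until over 70 degrees.
- foot2_tip (a point): Centre of the underside of the steel pressure foot (14 mm across) below wing nut 2, under the bracket. At 30 mm height at the start; moves only after the nut has bitten, then sinks 3 mm per radian of turning into a rubber pad (0.8 mm at 15, 2.4 mm at 45 degrees past the bite). Turning back does not raise it until over 70 degrees.
- foot3_tip (a point): Centre of the underside of the steel pressure foot (14 mm across) below wing nut 3, under the bracket. At 30 mm height at the start; moves only after the nut has bitten, then sinks 3 mm per radian of turning into a rubber pad (0.8 mm at 15, 2.4 mm at 45 degrees past the bite). Turning back does not raise it until over 70 degrees.
- spare_ring: Loose brass ring, 32 mm across, 8 mm tall, lying on the glass near its middle. Bystander. Origin: centre of its underside.
- bowl: Brass bowl, 96 mm across, 40 mm tall, beside the porthole. Bystander. Origin: centre of its underside.
- weight: Brass knob-topped weight, 52 mm across, 60 mm tall, beside the porthole. Bystander. Origin: centre of its underside.
- screwdriver: Screwdriver lying on the bench to the robot's right. Bystander.
- brush: Brush lying on the bench to the robot's left. Bystander.
- candlestick: Brass candlestick, 100 mm across its foot, 150 mm tall, on the left. Bystander. Origin: centre of its underside.
- polish: Jar of polish, 68 mm across, 60 mm tall, on the right. Bystander. Origin: centre of its underside.
Things that resemble listed ones, but are neither listed nor needed, are in the scene too. What is shaped like the porthole but pink is not meant.

How it is judged:
On the way, in this order (a step that is already met when the one before it is completed fails the run):
1. first round: all four nuts have bitten (each foot at least 0.4 mm down) (z of each of foot0_tip, foot1_tip, foot2_tip, foot3_tip in the frame of porthole below 0.0296 m), for 0.1 s.
2. second round: all four nuts tightened (each foot at least 1.5 mm down) (z of each of foot0_tip, foot1_tip, foot2_tip, foot3_tip in the frame of porthole below 0.0285 m), for 0.1 s.
At the end, for the whole second after the job is handed in: All four feet are 1.5 to 3.15 mm down from their start (nuts 29 to 60 degrees past the bite; 45 is the aim), and each bystander is within 25 mm of where it was (all of step 2 and z of each of foot0_tip, foot1_tip, foot2_tip, foot3_tip in the frame of porthole above 0.02685 m and distance of each of spare_ring, bowl, weight, screwdriver, brush, candlestick, polish from where it was at the start of the episode below 0.025 m); the robot touches nothing.
It fails at once if a nut is tightened more than 28 degrees past the bite (foot 1.5 mm down) while another has not yet bitten (foot less than 0.4 mm down) (z of any of foot0_tip, foot1_tip, foot2_tip, foot3_tip in the frame of porthole below 0.0285 m and z of any of foot0_tip, foot1_tip, foot2_tip, foot3_tip in the frame of porthole above 0.0296 m).
It fails at once if a round is not crosswise: two neighbouring nuts have bitten (feet 0.4 mm down) and neither of the other two has, or two neighbours are tight (feet 1.5 mm down) and neither of the other two is ((z of each of foot0_tip, foot1_tip in the frame of porthole below 0.0296 m and z of each of foot2_tip, foot3_tip in the frame of porthole above 0.0296 m) or (z of each of foot1_tip, foot2_tip in the frame of porthole below 0.0296 m and z of each of foot3_tip, foot0_tip in the frame of porthole above 0.0296 m) or (z of each of foot2_tip, foot3_tip in the frame of porthole below 0.0296 m and z of each of foot0_tip, foot1_tip in the frame of porthole above 0.0296 m) or (z of each of foot3_tip, foot0_tip in the frame of porthole below 0.0296 m and z of each of foot1_tip, foot2_tip in the frame of porthole above 0.0296 m) or (z of each of foot0_tip, foot1_tip in the frame of porthole below 0.0285 m and z of each of foot2_tip, foot3_tip in the frame of porthole above 0.0285 m) or (z of each of foot1_tip, foot2_tip in the frame of porthole below 0.0285 m and z of each of foot3_tip, foot0_tip in the frame of porthole above 0.0285 m) or (z of each of foot2_tip, foot3_tip in the frame of porthole below 0.0285 m and z of each of foot0_tip, foot1_tip in the frame of porthole above 0.0285 m) or (z of each of foot3_tip, foot0_tip in the frame of porthole below 0.0285 m and z of each of foot1_tip, foot2_tip in the frame of porthole above 0.0285 m)).
It fails at once if a nut is overtightened and the glass cracks (foot more than 3.6 mm down, nearly 70 degrees past the bite) (z of any of foot0_tip, foot1_tip, foot2_tip, foot3_tip in the frame of porthole below 0.0264 m).
It fails at once if the gripper leans on the porthole with more than 15 N (contact force between any of the arm, the fingers and porthole above 15 N).
It fails at once if a bystander is moved more than 25 mm (distance of any of spare_ring, bowl, weight, screwdriver, brush, candlestick, polish from where it was at the start of the episode above 0.025 m).
It also fails if it takes over 72 s, if anything falls off the work surface, if the arm or the gripper's body presses on something with over 40 N, if the wrist force passes 120 N, or if a joint passes its speed limit or range.

### The arm

A 7-joint arm with a two-finger parallel gripper is mounted at the origin on the work surface. World frame = base frame: x ahead of the robot, y to its left, z up, the work surface at z = 0. Lengths are in m, angles in rad, forces in N, time in s.
With the tool pointing down it reaches from about 0.425 to 0.825 m from the base axis. Payload 3.6 kg.
Tool frame: the origin (TCP) lies at the very end of the fingers, on their centre line; the grasp point (between the pads) lies 19 mm behind it; z points along the fingers, y is the direction in which the jaws open and shut (so a half turn about z gives the same grasp; the last joint's range is limited). The gripper opens to 85 mm and grips with 20 to 120 N. Pads are 22 mm wide; open, the fingers measure 114 mm over their backs; the gripper's body (76 mm by 85 mm) begins 54 mm behind the grasp point. The pads swing forward as they close: fully open they stand 13 mm farther back than shut.
Start: joints at [-1.337, 0.615, -0.013, 1.423, 0.008, 1.103, -0.04], TCP at [0.167, 0.628, 0.231] pointing down, gripper open.
Joint ranges: [-3.12, 3.12], [-0.3, 2.06], [-1.34, 1.32], [0.26, 2.42], [-1.36, 4.5], [0.01, 1.98], [-2.84, 2.84]. Speed limits (rad/s): [2.79, 2.79, 3.14, 3.14, 3.14, 3.14, 3.14].

### API

Orientations are given as a unit quaternion [w, x, y, z].
In Python, from workcell import r gives the robot as it stands. The module is installed in compiled form; this text tells all that it offers.
- The arm moves only by the shell command python3 -m inch 'ROWS' [FORCE]. ROWS is JSON, a list of rows, each an object of numbers: "wx", "wy", "wz": the turn, a rotation vector about the tool's x, y, z in rad; "x", "y", "z": the shift along the tool's x, y, z in mm; "claw": the opening in per cent of the stroke, from 0 (shut) to 100 (fully open). In form: [{"wx": .., "wy": .., "wz": .., "x": .., "y": .., "z": .., "claw": ..}, ...]. A call has 1 to 8 rows; each row shifts and turns the pose as measured when the row begins, along the tool's axes as they then stand; what a row does not reach is not made up. A row lasts 1/8 s, in which the tool goes at most 62.5 mm and 10.7 degrees, less where a joint would pass 70% of its speed; a pose out of reach is approached as far as the arm can. A call with a gripper value outside its range is refused whole. The fingers move at their own pace and stop on an object; FORCE is the grip in N (left out, the last holds). Time passes only in rows, so rows that do not move let the fingers close. It gives the time, the measured TCP pose, the force and the opening at its end, in the units of the state.
- r.get_state(): the state, without advancing time (a new reading comes with each control period).
- r.snapshot(name): name is "side" or "top" or "wrist"; returns a dict with "color" (420x560x3 uint8, red, green, blue), "camera_matrix" (3x3 intrinsics, pixels), "R" (3x3) and "t" (3): a world point X has camera coordinates R X + t; the wrist camera has in their place "T_tool_cam" (4x4, takes a point from camera to tool coordinates, whose origin is the TCP and whose axes are the flange's). Camera axes: x right, y down, z forward; pixel columns grow to the right and rows downward; lengths in m; the calibration is good to about 2 mm. A picture is of the moment at which its call begins: read the wrist's pose just before it. There is no depth.
- r.job_done(): hands the job in, once; it reports no verdict.
The state is a dict: "time_s": time; "qpos": joint angles; "dq": joint speeds; "joint_efforts": joint torques, N m; "tool_pos": TCP position; "eef_rot": TCP orientation; "force": force on the tool from outside, world axes, zero at the start; "moment": the same for the moment, N m; "width": finger opening in m.
Only numpy, scipy, OpenCV 4.12 (cv2) and the standard library are available. Lean on these libraries where they do the work, as an engineer would, in place of code of your own. Each camera call takes 0.05 s, during which the arm holds its last target.

## Working session

There is one attempt and no reset: what is moved stays moved. The work goes in short steps, Python scripts to look and compute and a shell command to move; the robot and the scene stay as the last step left them, time stands still between calls to the robot, and variables do not carry over. Pictures are saved under pics/ and viewed, and the job is handed in when it is done.

```bash
mkdir -p pics; python3 - <<'E'
from workcell import r
import cv2
s=r.get_state(); print(s)
for n in ["side","top","wrist"]:
    d=r.snapshot(n); cv2.imwrite(f"pics/{n}0.png",d["color"][:,:,::-1])
    print(n,{k:v for k,v in d.items() if k!="color"})
E
```

```text
{'time_s': 0.0, 'qpos': array([-1.33748924,  0.61592786, -0.0126256 ,  1.42493552,  0.00807751,
        1.10338757, -0.04040375]), 'dq': array([-3.30730214e-04, -2.26191056e-04,  1.49973935e-04, -5.01792042e-05,
        1.52890842e-04, -1.51746915e-04, -1.45189079e-04]), 'joint_efforts': array([-7.34089863e-04, -4.69219995e+01,  2.58972030e-01, -1.71034598e+01,
        9.97221039e-03,  9.66547726e-03, -7.34995904e-07]), 'tool_pos': array([0.16676189, 0.62743845, 0.23012037]), 'eef_rot': array([-1.62445844e-04,  1.29508432e-01,  9.91577463e-01, -1.29425710e-03]), 'force': array([ 0.38313433, -0.33234745,  0.42071749]), 'moment': array([-0.00909333, -0.06834565, -0.02349142]), 'width': 0.085476399347362}
side {'camera_matrix': array([[414.64856743,   0.        , 278.20672804],
       [  0.        , 414.64856743, 206.72286079],
       [  0.        ,   0.        ,   1.        ]]), 'R': array([[ 0.99834526, -0.05627457,  0.01182853],
       [-0.02608308, -0.62647195, -0.77900743],
       [ 0.05124855,  0.77740985, -0.62690311]]), 't': array([-0.44989467,  0.092539  ,  1.38274103])}
top {'
[... 206 characters left out ...]
18,  0.00582396],
       [-0.99657487, -0.03180877, -0.07633297],
       [ 0.07647915, -0.00340291, -0.99706537]]), 't': array([0.00538919, 0.46728982, 1.27979209])}
wrist {'camera_matrix': array([[372.95442394,   0.        , 274.2131494 ],
       [  0.        , 372.95442394, 206.62760943],
       [  0.        ,   0.        ,   1.        ]]), 'T_tool_cam': array([[-4.23851005e-04, -9.44617592e-01, -3.28172860e-01,
         8.51559784e-02],
       [ 9.99999895e-01, -4.57933602e-04,  2.65749448e-05,
        -1.41413690e-03],
       [-1.75384540e-04, -3.28172814e-01,  9.44617686e-01,
        -1.43025964e-01],
       [ 0.00000000e+00,  0.00000000e+00,  0.00000000e+00,
         1.00000000e+00]])}
```

View pics/top0.png

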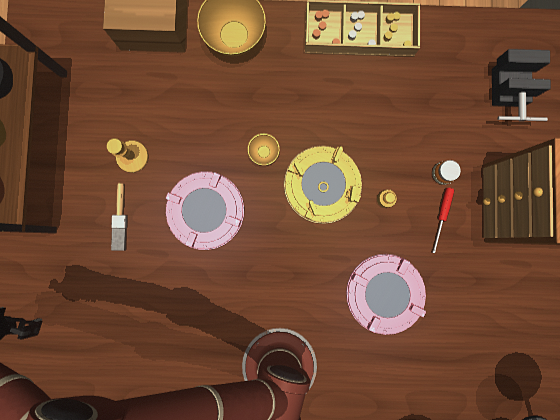

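View pics/side0.png

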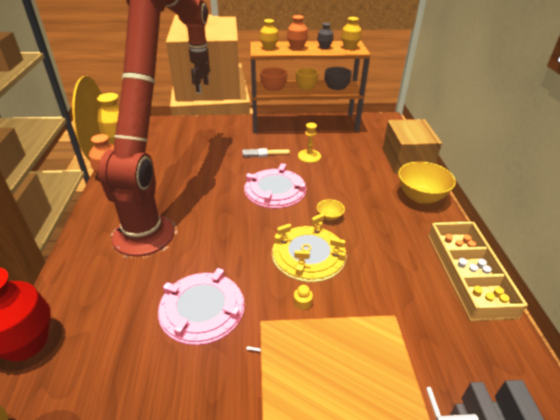

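View pics/wrist0.png

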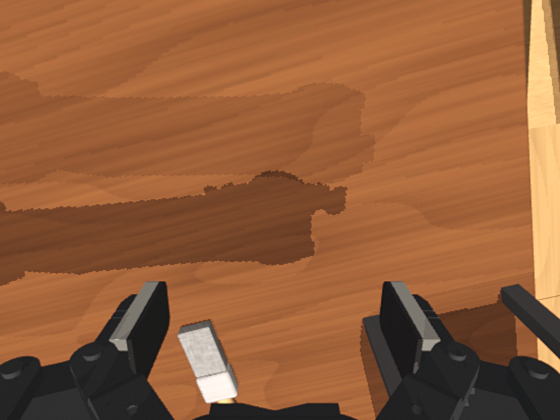

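The brass (yellow) porthole is at top-view pixel (323,185). The lookalikes at (204,210) and (386,294) are pink, so they are not meant. Next is an enlarged crop to confirm.

```bash
cat > h.py <<'E'
from workcell import r
import numpy as np, cv2
from scipy.spatial.transform import Rotation as Ro
def cam(n):
    s=r.get_state(); d=r.snapshot(n); K=d["camera_matrix"]
    if n=="wrist":
        q=np.array(s["eef_rot"]); T=np.eye(4); T[:3,:3]=Ro.from_quat(q[[1,2,3,0]]).as_matrix(); T[:3,3]=s["tool_pos"]
        W=T@np.array(d["T_tool_cam"]); R=W[:3,:3].T; t=-R@W[:3,3]
    else: R,t=np.array(d["R"]),np.array(d["t"])
    return d["color"],K,R,t
def ray(K,R,t,uv,z):
    v=R.T@np.linalg.inv(K)@np.array([uv[0],uv[1],1.]); c=-R.T@t
    return c+v*(z-c[2])/v[2]
def proj(K,R,t,X):
    p=K@(R@np.array(X)+t); return p[:2]/p[2]
def crop(img,x0,y0,x1,y1,f,name):
    cv2.imwrite("pics/"+name,cv2.resize(img[y0:y1,x0:x1,::-1],None,fx=f,fy=f,interpolation=cv2.INTER_CUBIC))
E
python3 - <<'E'
from h import *
img,K,R,t=cam("top"); crop(img,260,130,390,240,6,"topcrop.png")
for uv in [(323,185),(263,149),(388,198)]: print(uv,ray(K,R,t,uv,0.02))
img,K,R,t=cam("side"); crop(img,255,190,365,310,5,"sidecrop.png")
E
```

```text
(323, 185) [ 0.53760554 -0.11359258  0.02      ]
(263, 149) [0.64054822 0.06903005 0.02      ]
(388, 198) [ 0.50485101 -0.30822712  0.02      ]
```

View pics/topcrop.png

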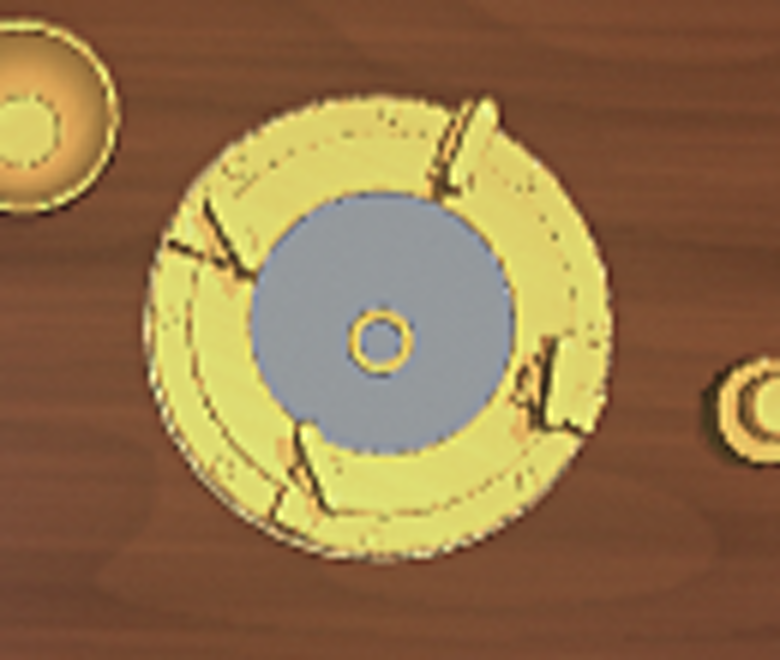

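View pics/sidecrop.png

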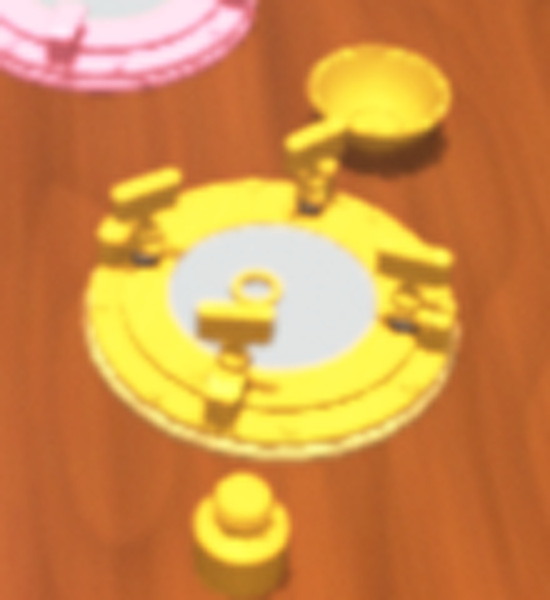

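The crop confirms it: yellow brass, four brackets each with a wing nut, and a loose ring on the glass. I'll swing over there along an arc, with the jaws staying radial.

```bash
python3 -m inch '[{"x":-60,"y":-8,"z":-4,"wz":0.1,"claw":45},{"x":-60,"y":-8,"z":-4,"wz":0.1,"claw":45},{"x":-60,"y":-8,"z":-4,"wz":0.1,"claw":45},{"x":-60,"y":-8,"z":-4,"wz":0.1,"claw":45},{"x":-60,"y":-8,"z":-4,"wz":0.1,"claw":45},{"x":-60,"y":-8,"z":-4,"wz":0.1,"claw":45},{"x":-60,"y":-8,"z":-4,"wz":0.1,"claw":45},{"x":-60,"y":-8,"z":-4,"wz":0.1,"claw":45}]' 80; python3 - <<'E'
from h import *
s=r.get_state(); print(s["qpos"],s["tool_pos"],s["eef_rot"])
E
```

```text
[-1.33752634  0.61541179 -0.01259778  1.42401738  0.00811563  1.10339117
 -0.04040782] [0.1668647  0.62787447 0.23075979] [-6.83418800e-05  1.29498185e-01  9.91579484e-01 -5.84678137e-04]schema error: expected keys wx, wy, wz, x, y, z, claw
```

```bash
python3 -m inch '[{"wx":0,"wy":0,"x":-60,"y":-8,"z":-4,"wz":0.1,"claw":45},{"wx":0,"wy":0,"x":-60,"y":-8,"z":-4,"wz":0.1,"claw":45},{"wx":0,"wy":0,"x":-60,"y":-8,"z":-4,"wz":0.1,"claw":45},{"wx":0,"wy":0,"x":-60,"y":-8,"z":-4,"wz":0.1,"claw":45},{"wx":0,"wy":0,"x":-60,"y":-8,"z":-4,"wz":0.1,"claw":45},{"wx":0,"wy":0,"x":-60,"y":-8,"z":-4,"wz":0.1,"claw":45},{"wx":0,"wy":0,"x":-60,"y":-8,"z":-4,"wz":0.1,"claw":45},{"wx":0,"wy":0,"x":-60,"y":-8,"z":-4,"wz":0.1,"claw":45}]' 80; python3 - <<'E'
from h import *
s=r.get_state(); print(s["qpos"],s["tool_pos"],s["eef_rot"])
E
```

```text
time_s: 1.25
tool_pos: [0.5168, 0.3054, 0.2594]
eef_rot: [-0.002, 0.51, 0.86, -0.0]
force: [-0.6, 0.8, -0.5]
width: 0.0384
[-0.7070512   0.51906076  0.22548789  1.53732854 -0.12873679  1.10279959
  0.04903961] [0.51678362 0.30543505 0.25937914] [-2.41105583e-03  5.09842203e-01  8.60264427e-01 -4.80304109e-04]
```

```bash
python3 -m inch '[{"wx":0,"wy":0,"x":-60,"y":-5,"z":-2,"wz":0.095,"claw":45},{"wx":0,"wy":0,"x":-60,"y":-5,"z":-2,"wz":0.095,"claw":45},{"wx":0,"wy":0,"x":-60,"y":-5,"z":-2,"wz":0.095,"claw":45},{"wx":0,"wy":0,"x":-60,"y":-5,"z":-2,"wz":0.095,"claw":45},{"wx":0,"wy":0,"x":-60,"y":-5,"z":-2,"wz":0.095,"claw":45},{"wx":0,"wy":0,"x":-60,"y":-5,"z":-2,"wz":0.095,"claw":45},{"wx":0,"wy":0,"x":-55,"y":-5,"z":-2,"wz":0.095,"claw":45},{"wx":0,"wy":0,"x":0,"y":0,"z":0,"wz":0,"claw":45}]' 80; python3 - <<'E'
from h import *
s=r.get_state(); print(s["qpos"],s["tool_pos"],s["eef_rot"],np.abs(s["dq"]).max())
img,K,R,t=cam("wrist"); cv2.imwrite("pics/w1.png",img[:,:,::-1])
s=r.get_state(); print(s["tool_pos"])
np.savez("w1.npz",img=img,K=K,R=R,t=t)
E
```

```text
time_s: 2.25
tool_pos: [0.5695, -0.1204, 0.2733]
eef_rot: [0.001, 0.773, 0.634, -0.001]
force: [-0.1, 0.3, -0.4]
width: 0.0389
[-0.11538783  0.49871698  0.45501709  1.57580268 -0.23256066  1.12153204
  0.19541083] [ 0.56947828 -0.12044008  0.27325847] [ 7.58669881e-04  7.73378211e-01  6.33943509e-01 -1.09300033e-03] 0.09756380014878953
[ 0.57046526 -0.11654597  0.27282889]
```

View pics/w1.png

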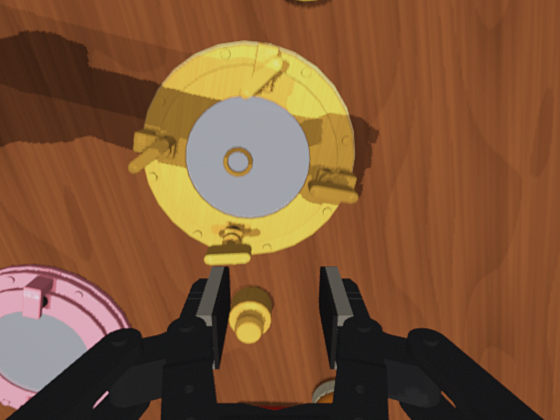

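```bash
python3 - <<'E'
from h import *
img,K,R,t=cam("wrist"); np.savez("w2.npz",img=img,K=K,R=R,t=t)
s=r.get_state(); print(s["tool_pos"])
m=cv2.inRange(img,(120,120,120),(185,190,200))
hsv=cv2.cvtColor(img,cv2.COLOR_RGB2HSV)
m=((hsv[...,1]<70)&(hsv[...,2]>90)).astype(np.uint8)*255
m[:60]=0;m[240:]=0;m[:,:150]=0;m[:,340:]=0
c=max(cv2.findContours(m,0,2)[0],key=cv2.contourArea)
e=cv2.fitEllipse(cv2.convexHull(c)); print("glass",e, ray(K,R,t,e[0],0.023))
b=cv2.boxPoints(e); print(np.linalg.norm(ray(K,R,t,b[0],.023)-ray(K,R,t,b[1],.023)),np.linalg.norm(ray(K,R,t,b[1],.023)-ray(K,R,t,b[2],.023)))
crop(img,120,30,370,290,3,"w2c.png")
T=np.load("w2.npz")
E
```

```text
[ 0.57116946 -0.11354088  0.27248143]
glass ((247.0614471435547, 161.0145721435547), (120.07275390625, 124.1597671508789), 115.88436889648438) [ 0.54102858 -0.11210202  0.023     ]
0.12597915237950663 0.13497713175716528
```

View pics/w2c.png

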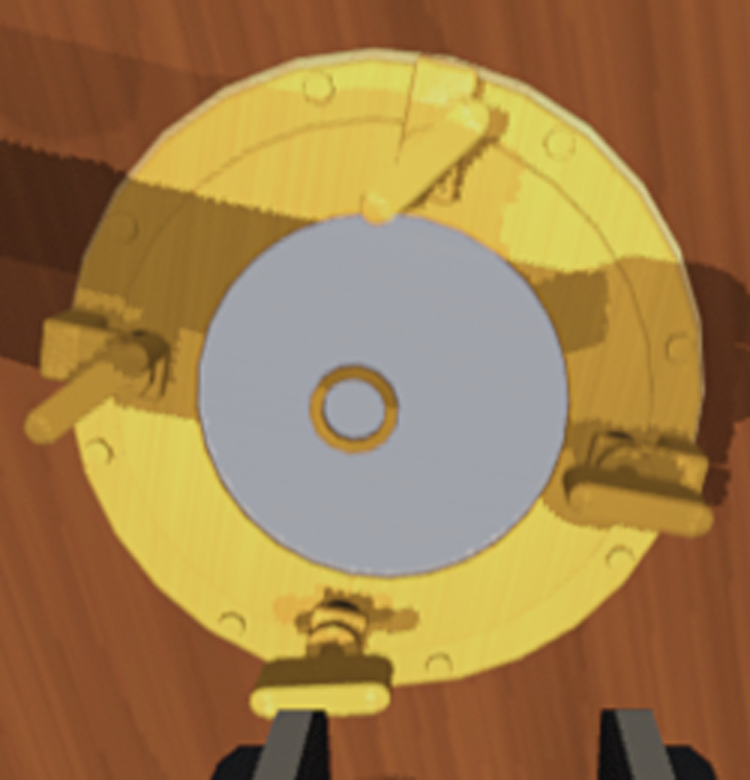

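```bash
python3 - <<'E'
from h import *
d=np.load("w2.npz");K,R,t=d["K"],d["R"],d["t"]
c=ray(K,R,t,(247.06,161.0),.023)[:2]
P={"A":[(378,207),(485,115)],"B":[(40,428),(135,352)],"C":[(262,700),(380,697)],"D":[(583,496),(703,520)]}
for k,(a,b) in P.items():
    a,b=[ray(K,R,t,(u/3+120,v/3+30),.09)[:2] for u,v in (a,b)]
    m=(a+b)/2; dd=b-a
    print(k,m.round(4),"len",np.linalg.norm(dd).round(4),"wing ang",np.degrees(np.arctan2(dd[1],dd[0]))%180,"rad",np.linalg.norm(m-c).round(4),"az",np.degrees(np.arctan2(*(m-c)[::-1])))
E
```

```text
A [ 0.5761 -0.038 ] len 0.0384 wing ang 28.0099080807254 rad 0.082 az 64.66238245490138
B [ 0.4635 -0.0815] len 0.0381 wing ang 25.67070965725849 rad 0.0833 az 158.4951411594582
C [ 0.5078 -0.1937] len 0.0384 wing ang 170.61949839353684 rad 0.0881 az -112.14269451832216
D [ 0.6198 -0.1492] len 0.0379 wing ang 157.24215325972511 rad 0.087 az -25.218967192550995
```

```bash
python3 - <<'E'
from h import *
img,K,R,t=cam("top")
W=dict(A=(0.5761,-0.038,28),B=(0.4635,-0.0815,25.7),C=(0.5078,-0.1937,170.6),D=(0.6198,-0.1492,157.2))
x0,y0,x1,y1,f=270,135,380,235,7
o=cv2.resize(img[y0:y1,x0:x1,::-1],None,fx=f,fy=f,interpolation=cv2.INTER_CUBIC)
for k,(x,y,a) in W.items():
    d=np.array([np.cos(np.radians(a)),np.sin(np.radians(a))])*.018
    for s in (-1,1):
        p=proj(K,R,t,[x+s*d[0],y+s*d[1],.09]); cv2.circle(o,tuple(int(v) for v in ((p-[x0,y0])+.5)*f),4,(0,0,255),-1)
cv2.imwrite("pics/topchk.png",o)
m=((cv2.cvtColor(img,cv2.COLOR_RGB2HSV)[...,1]<60)).astype(np.uint8)*255
m[:130]=0;m[240:]=0;m[:,:280]=0;m[:,370:]=0
c=max(cv2.findContours(m,0,2)[0],key=cv2.contourArea); e=cv2.fitEllipse(cv2.convexHull(c)); print(e,ray(K,R,t,e[0],.023))
s=r.get_state();print(s["time_s"],s["tool_pos"],s["eef_rot"],s["qpos"])
E
```

```text
((308.0538024902344, 177.17298889160156), (10.576274871826172, 35.64106750488281), 22.979373931884766) [ 0.55926017 -0.06816397  0.023     ]
2.4 [ 0.57159731 -0.1117054   0.27227478] [-0.00162961  0.76907771  0.63915275  0.00077082] [-0.12183721  0.49960582  0.4459144   1.5750307  -0.23488473  1.12183133
  0.19532718]
```

View pics/topchk.png

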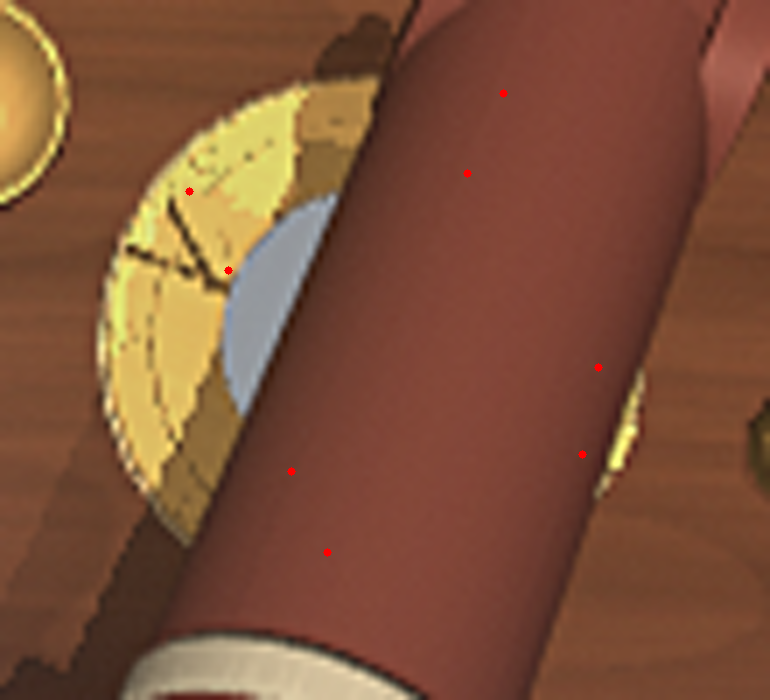

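```bash
python3 - <<'E'
from h import *
_,K,R,t=cam("top"); img=cv2.imread("pics/top0.png")
W=dict(A=(0.5761,-0.038,28),B=(0.4635,-0.0815,25.7),C=(0.5078,-0.1937,170.6),D=(0.6198,-0.1492,157.2))
x0,y0,x1,y1,f=280,140,368,228,9
o=cv2.resize(img[y0:y1,x0:x1],None,fx=f,fy=f,interpolation=cv2.INTER_CUBIC)[:600]
o=cv2.resize(img[y0:y1,x0:x1],(600,600),interpolation=cv2.INTER_CUBIC);f=600/88
for k,(x,y,a) in W.items():
    d=np.array([np.cos(np.radians(a)),np.sin(np.radians(a))])*.018
    for s in (-1,1):
        p=proj(K,R,t,[x+s*d[0],y+s*d[1],.09]); cv2.circle(o,tuple(int(v) for v in ((p-[x0,y0])+.5)*f),3,(0,0,255),-1)
cv2.imwrite("pics/topchk2.png",o)
m=((cv2.cvtColor(img,cv2.COLOR_BGR2HSV)[...,1]<60)).astype(np.uint8)*255
m[:130]=0;m[240:]=0;m[:,:280]=0;m[:,370:]=0
c=max(cv2.findContours(m,0,2)[0],key=cv2.contourArea); e=cv2.fitEllipse(cv2.convexHull(c)); print(e,ray(K,R,t,e[0],.023))
E
```

```text
((323.2429504394531, 183.3217010498047), (43.11109924316406, 43.82556915283203), 124.22097778320312) [ 0.5422654  -0.11387707  0.023     ]
```

View pics/topchk2.png

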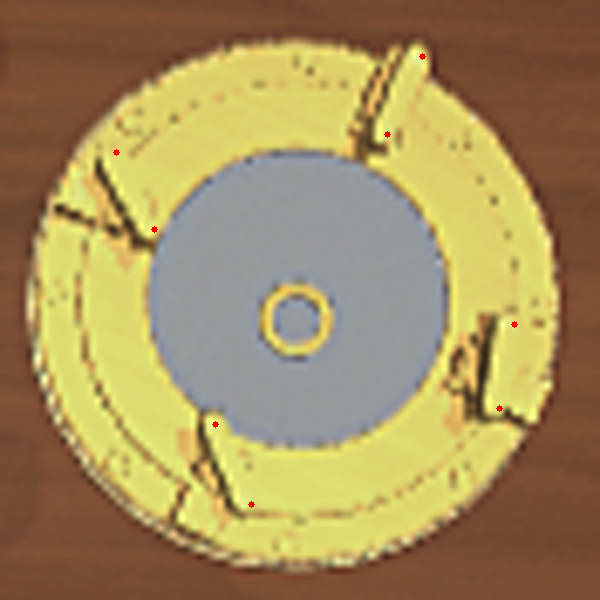

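The wrist and top views agree to 1–2 mm: the wing marks from the wrist view land on the wings in the top view. The centre is at about (0.542, -0.115), the wing radius is 85 mm and the diagonals are 170 mm. I name the nuts A (az 66.5°), B (156.5°), C (-113.5°) and D (-23.5°). Round 1 goes C, A, B, D and round 2 goes D, B, A, C, which keeps the last joint in range.

```bash
cat >> h.py <<'E'
N=dict(A=(.5757,-.0377,28),B=(.4638,-.0817,25.7),C=(.5079,-.1936,170.6),D=(.6198,-.1495,157.2))
def st():
    s=r.get_state(); q=np.array(s["eef_rot"]); M=Ro.from_quat(q[[1,2,3,0]]).as_matrix()
    th=np.degrees(np.arctan2(M[1,0],M[0,0])); return s,M,th
def go(k,z=.061,th_t=None):
    s,M,th=st(); x,y,a=N[k]; 
    if th_t is None: th_t=a
    d=M.T@(np.array([x,y,z])-s["tool_pos"])*1000
    w=(th-th_t+90)%180-90
    print("t",round(s["time_s"],2),"pos",s["tool_pos"].round(4),"th",round(th,1),"q7",s["qpos"][6].round(2),"width",round(s["width"]*1000,1))
    print("tilt(tool z)",M[:,2].round(3),"shift mm",d.round(1),"wz",np.radians(w).round(3),"or",np.radians(w-180*np.sign(w)).round(3))
    print("F",s["force"].round(2),"M",s["moment"].round(3))
E
python3 -m inch '[{"wx":0,"wy":0,"x":-45,"y":-24,"z":15,"wz":-0.18,"claw":45},{"wx":0,"wy":0,"x":-45,"y":-15,"z":15,"wz":-0.18,"claw":45},{"wx":0,"wy":0,"x":0,"y":0,"z":15,"wz":-0.18,"claw":45},{"wx":0,"wy":0,"x":0,"y":0,"z":15,"wz":-0.18,"claw":45},{"wx":0,"wy":0,"x":0,"y":0,"z":15,"wz":-0.18,"claw":45},{"wx":0,"wy":0,"x":0,"y":0,"z":15,"wz":-0.18,"claw":45},{"wx":0,"wy":0,"x":0,"y":0,"z":15,"wz":-0.18,"claw":45},{"wx":0,"wy":0,"x":0,"y":0,"z":15,"wz":-0.18,"claw":45}]' 80; python3 -c "
from h import *
go('C',.061)"
```

```text
time_s: 3.45
tool_pos: [0.5333, -0.1779, 0.1483]
eef_rot: [0.002, 0.127, 0.992, 0.006]
force: [-0.5, -0.0, -1.0]
width: 0.0384
t 3.45 pos [ 0.5333 -0.1779  0.1483] th 165.4 q7 1.63 width 38.4
tilt(tool z) [ 0.004  0.011 -1.   ] shift mm [ 20.8 -22.6  87. ] wz -0.091 or 3.05
F [-0.51 -0.01 -1.04] M [-0.043  0.046  0.009]
```

```bash
python3 -m inch '[{"wx":0,"wy":0,"x":20,"y":-22,"z":30,"wz":-0.07,"claw":40},{"wx":0,"wy":0,"x":0,"y":0,"z":5,"wz":0,"claw":40}]' 80; python3 -c "
from h import *
go('C',.061)"
```

```text
time_s: 3.7
tool_pos: [0.5098, -0.1894, 0.1112]
eef_rot: [0.002, 0.087, 0.996, 0.007]
force: [-0.2, 0.2, -0.3]
width: 0.0341
t 3.7 pos [ 0.5098 -0.1894  0.1112] th 170.0 q7 1.73 width 34.1
tilt(tool z) [ 0.005  0.014 -1.   ] shift mm [ 1.2 -5.2 50.1] wz -0.01 or 3.132
F [-0.19  0.24 -0.29] M [ 0.042 -0.007  0.016]
```

```bash
python3 -m inch '[{"wx":0.013,"wy":0,"x":1,"y":-5,"z":10,"wz":-0.01,"claw":40},{"wx":0,"wy":0,"x":0,"y":0,"z":0,"wz":0,"claw":40}]' 80; python3 -c "
from h import *
go('C',.061)
i,K,R,t=cam('wrist'); cv2.imwrite('pics/c1.png',i[:,:,::-1])"
```

```text
time_s: 3.95
tool_pos: [0.5104, -0.1913, 0.1009]
eef_rot: [0.002, 0.079, 0.997, 0.001]
force: [-0.4, 0.1, -0.1]
width: 0.0342
t 3.95 pos [ 0.5104 -0.1913  0.1009] th 170.9 q7 1.73 width 34.2
tilt(tool z) [ 0.004  0.002 -1.   ] shift mm [ 2.2 -2.8 39.9] wz 0.005 or -3.136
F [-0.45  0.07 -0.15] M [ 0.016  0.06  -0.026]
```

View pics/c1.png

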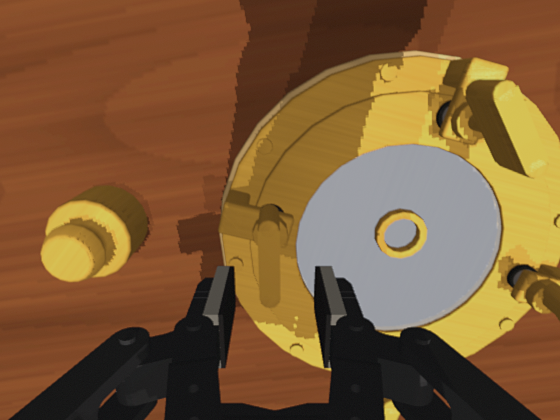

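The wing of C lies upright between the jaws, at columns 258–282 and rows 225–305. The jaw centre is at column 275, so the remaining offset is about 2 mm, matching the computed shift. I'll descend now.

```bash
python3 -m inch '[{"wx":0,"wy":0,"x":2.5,"y":-3,"z":18,"wz":0,"claw":40},{"wx":0,"wy":0,"x":0.5,"y":-0.5,"z":18,"wz":0,"claw":40},{"wx":0,"wy":0,"x":0,"y":0,"z":4,"wz":0,"claw":40}]' 80; python3 -c "
from h import *
go('C',.061)"
```

```text
time_s: 4.38
tool_pos: [0.5123, -0.193, 0.0632]
eef_rot: [0.007, 0.078, 0.997, 0.0]
force: [0.2, -0.3, 0.6]
width: 0.0344
t 4.38 pos [ 0.5123 -0.193   0.0632] th 171.1 q7 1.73 width 34.4
tilt(tool z) [ 0.014 -0.    -1.   ] shift mm [ 4.3 -1.2  2.1] wz 0.009 or -3.133
F [ 0.19 -0.32  0.65] M [-0.029  0.039  0.02 ]
```

```bash
python3 -m inch '[{"wx":0,"wy":0.014,"x":4,"y":-1,"z":2,"wz":0,"claw":40},{"wx":0,"wy":0,"x":0.5,"y":-0.3,"z":0,"wz":0,"claw":0},{"wx":0,"wy":0,"x":0,"y":0,"z":0,"wz":0,"claw":0},{"wx":0,"wy":0,"x":0,"y":0,"z":0,"wz":0,"claw":0}]' 80; python3 -c "
from h import *
go('C',.061)"
```

```text
time_s: 4.88
tool_pos: [0.5089, -0.1937, 0.0627]
eef_rot: [0.001, 0.077, 0.997, 0.001]
force: [0.5, 0.1, -3.5]
width: 0.009
t 4.88 pos [ 0.5089 -0.1937  0.0627] th 171.1 q7 1.73 width 9.0
tilt(tool z) [ 0.002  0.001 -1.   ] shift mm [ 1.  -0.1  1.7] wz 0.009 or -3.132
F [ 0.54  0.13 -3.53] M [ 0.014 -0.051  0.033]
```

```bash
cat >> h.py <<'E'
def q():
    s,M,th=st(); print("t",round(s["time_s"],2),"pos",s["tool_pos"].round(4),"th",round(th,2),"F",s["force"].round(1),"M",s["moment"].round(3),"w",round(s["width"]*1000,1),"tilt",M[:2,2].round(3))
E
python3 -m inch '[{"wx":0,"wy":0,"x":0,"y":0,"z":0,"wz":0.08,"claw":0}]' 80 >/dev/null; python3 -c "
from h import *
q()"
python3 -m inch '[{"wx":0,"wy":0,"x":0,"y":0,"z":0,"wz":0.08,"claw":0}]' 80 >/dev/null; python3 -c "
from h import *
q()"
```

```text
t 5.0 pos [ 0.5089 -0.1938  0.0627] th 166.43 F [-0.7 -1.  -2.5] M [-0.104  0.032  0.018] w 9.1 tilt [0.003 0.001]
t 5.12 pos [ 0.5089 -0.1939  0.0627] th 161.82 F [-0.8 -1.1 -2.2] M [-0.134 -0.019  0.495] w 8.6 tilt [0.003 0.001]
```

```bash
python3 -m inch '[{"wx":0,"wy":0,"x":0,"y":0,"z":0,"wz":0.07,"claw":0}]' 80 >/dev/null; python3 -c "
from h import *
q()"
python3 -m inch '[{"wx":0,"wy":0,"x":0,"y":0,"z":0,"wz":0.07,"claw":0}]' 80 >/dev/null; python3 -c "
from h import *
q()"
```

```text
t 5.25 pos [ 0.5088 -0.1939  0.0627] th 157.86 F [ 0.5 -0.4 -1.6] M [-0.089 -0.018  0.575] w 8.6 tilt [0.003 0.   ]
t 5.38 pos [ 0.5088 -0.194   0.0627] th 153.93 F [ 0.6 -0.7 -1.9] M [-0.158  0.014  0.504] w 8.8 tilt [ 0.002 -0.001]
```

```bash
python3 -m inch '[{"wx":0,"wy":0,"x":0,"y":0,"z":0,"wz":0.075,"claw":0}]' 80 >/dev/null; python3 -c "
from h import *
q()"
python3 -m inch '[{"wx":0,"wy":0,"x":0,"y":0,"z":0,"wz":0,"claw":40},{"wx":0,"wy":0,"x":0,"y":0,"z":0,"wz":0,"claw":40}]' 80 >/dev/null; python3 -c "
from h import *
q()"
```

```text
t 5.5 pos [ 0.5088 -0.1941  0.0627] th 149.71 F [-0.9 -1.4 -2. ] M [-0.152  0.059  0.581] w 8.7 tilt [ 0.002 -0.001]
t 5.75 pos [ 0.5092 -0.1939  0.0631] th 149.78 F [0.5 0.3 0. ] M [0.05  0.001 0.021] w 34.2 tilt [ 0.003 -0.001]
```

```bash
cat >> h.py <<'E'
def plan(k,zs,th_t,n,z0=-55):
    "row0 lifts z0; then n rows share the shift evenly, turning evenly"
    s,M,th=st(); x,y,a=N[k]; D=np.array([x,y])-s["tool_pos"][:2]; dth=(th_t-th)
    print("wz per row",-np.radians(dth)/n, "z total after lift",(s["tool_pos"][2]*1000-z0-zs*1000)/1)
    for i in range(n):
        t=np.radians(th+dth*i/n); xt=np.array([np.cos(t),np.sin(t)]); yt=np.array([np.sin(t),-np.cos(t)])
        # tool y = z x x with z down
        yt=M[:2,1]*0+np.array([np.cos(t-np.pi/2),np.sin(t-np.pi/2)])
        print(i,"x",(D@xt/n*1000).round(1),"y",(D@yt/n*1000).round(1))
E
python3 -c "
from h import *
plan('A',.105,208,6)"
```

```text
wz per row -0.16936646492865118 z total after lift 13.078916331486994
0 x 3.5 y 28.1
1 x -1.3 y 28.3
2 x -6.0 y 27.7
3 x -10.6 y 26.2
4 x -14.9 y 24.1
5 x -18.7 y 21.2
```

```bash
python3 -m inch '[{"wx":0,"wy":0,"x":0,"y":0,"z":-55,"wz":0,"claw":40},{"wx":0,"wy":0,"x":3.5,"y":28,"z":0,"wz":-0.17,"claw":40},{"wx":0,"wy":0,"x":-1,"y":29,"z":0,"wz":-0.17,"claw":40},{"wx":0,"wy":0,"x":-6,"y":28,"z":0,"wz":-0.17,"claw":40},{"wx":0,"wy":0,"x":-11,"y":27,"z":0,"wz":-0.17,"claw":40},{"wx":0,"wy":0,"x":-15,"y":25,"z":0,"wz":-0.17,"claw":40},{"wx":0,"wy":0,"x":-19,"y":22,"z":5,"wz":-0.17,"claw":40},{"wx":0,"wy":0,"x":0,"y":0,"z":0,"wz":0,"claw":40}]' 80; python3 -c "
from h import *
go('A',.061)"
```

```text
time_s: 6.75
tool_pos: [0.5773, -0.0302, 0.1169]
eef_rot: [0.004, -0.259, 0.966, -0.002]
force: [-0.9, -0.3, -0.2]
width: 0.0339
t 6.75 pos [ 0.5773 -0.0302  0.1169] th -150.0 q7 1.97 width 33.9
tilt(tool z) [ 0.009 -0.001 -1.   ] shift mm [ 5.5 -5.4 55.9] wz 0.035 or -3.106
F [-0.91 -0.26 -0.16] M [-0.004  0.056  0.005]
```

```bash
python3 -m inch '[{"wx":-0.005,"wy":0.008,"x":5.5,"y":-5.5,"z":15,"wz":0.035,"claw":40},{"wx":0,"wy":0,"x":0,"y":0,"z":5,"wz":0,"claw":40}]' 80; python3 -c "
from h import *
go('A',.061)
i,K,R,t=cam('wrist'); cv2.imwrite('pics/a1.png',i[:,:,::-1])"
```

```text
time_s: 7.0
tool_pos: [0.5746, -0.0415, 0.096]
eef_rot: [-0.001, -0.238, 0.971, -0.001]
force: [0.6, -0.1, -0.2]
width: 0.0341
t 7.0 pos [ 0.5746 -0.0415  0.096 ] th -152.5 q7 1.95 width 34.1
tilt(tool z) [-0.002 -0.003 -1.   ] shift mm [-2.8  3.  35. ] wz -0.008 or 3.133
F [ 0.6  -0.09 -0.19] M [-0.01  -0.026 -0.028]
```

View pics/a1.png

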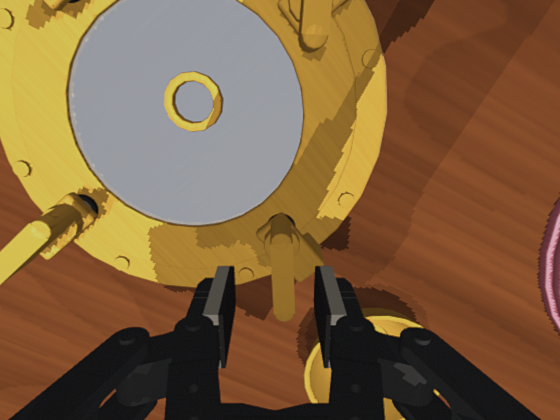

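A's wing stands at columns 272–296, with the jaw centre at 275. That is +3 mm in y, which matches the computed shift. The bowl lies lower than the tips will go.

```bash
python3 -m inch '[{"wx":0,"wy":0,"x":-3,"y":3,"z":17,"wz":-0.005,"claw":40},{"wx":0,"wy":0,"x":0,"y":0,"z":16,"wz":0,"claw":40},{"wx":0,"wy":0,"x":0,"y":0,"z":2,"wz":0,"claw":40}]' 80; python3 -c "
from h import *
go('A',.062)"
```

```text
time_s: 7.42
tool_pos: [0.5753, -0.0383, 0.0579]
eef_rot: [-0.002, -0.24, 0.971, -0.001]
force: [-0.8, -0.1, -0.7]
width: 0.034
t 7.42 pos [ 0.5753 -0.0383  0.0579] th -152.3 q7 1.93 width 34.0
tilt(tool z) [-0.003 -0.004 -1.   ] shift mm [-0.6  0.3 -4.2] wz -0.005 or 3.137
F [-0.79 -0.11 -0.67] M [-0.027 -0.014  0.09 ]
```

```bash
python3 -m inch '[{"wx":0,"wy":0,"x":-0.5,"y":0.3,"z":-4.5,"wz":-0.005,"claw":40},{"wx":0,"wy":0,"x":0,"y":0,"z":0,"wz":0,"claw":0},{"wx":0,"wy":0,"x":0,"y":0,"z":0,"wz":0,"claw":0},{"wx":0,"wy":0,"x":0,"y":0,"z":0,"wz":0,"claw":0}]' 80 >/dev/null; python3 -c "
from h import *
q()"
python3 -m inch '[{"wx":0,"wy":0,"x":0,"y":0,"z":0,"wz":0.08,"claw":0}]' 80 >/dev/null; python3 -c "
from h import *
q()"
python3 -m inch '[{"wx":0,"wy":0,"x":0,"y":0,"z":0,"wz":0.08,"claw":0}]' 80 >/dev/null; python3 -c "
from h import *
q()"
```

```text
t 7.92 pos [ 0.5755 -0.037   0.0628] th -151.91 F [ 0.3  0.2 -3. ] M [-0.    -0.083 -0.004] w 8.5 tilt [-0.003 -0.003]
t 8.05 pos [ 0.5756 -0.0371  0.0628] th -156.62 F [-0.2  1.3 -3.2] M [ 0.052 -0.014  0.077] w 8.9 tilt [-0.003 -0.003]
t 8.18 pos [ 0.5756 -0.0371  0.0628] th -161.34 F [ 0.8  0.7 -0.8] M [0.097 0.032 0.046] w 8.6 tilt [-0.002 -0.003]
```

Still in the free play, so I continue one row at a time.

```bash
python3 -m inch '[{"wx":0,"wy":0,"x":0,"y":0,"z":0,"wz":0.08,"claw":0}]' 80 >/dev/null; python3 -c "
from h import *
q()"
python3 -m inch '[{"wx":0,"wy":0,"x":0,"y":0,"z":0,"wz":0.08,"claw":0}]' 80 >/dev/null; python3 -c "
from h import *
q()"
```

```text
t 8.3 pos [ 0.5756 -0.0372  0.0628] th -166.07 F [-0.2 -0.4 -1.4] M [0.077 0.081 0.039] w 8.8 tilt [-0.002 -0.003]
t 8.43 pos [ 0.5756 -0.0372  0.0628] th -170.8 F [ 0.5 -0.2 -0.5] M [ 0.054 -0.017  0.009] w 8.9 tilt [-0.002 -0.003]
```

```bash
python3 -m inch '[{"wx":0,"wy":0,"x":0,"y":0,"z":0,"wz":0.08,"claw":0}]' 80 >/dev/null; python3 -c "
from h import *
q()"
```

```text
t 8.55 pos [ 0.5756 -0.0373  0.0628] th -175.53 F [-0.3  0.1 -1.9] M [0.065 0.065 0.028] w 8.8 tilt [-0.002 -0.003]
```

```bash
python3 -m inch '[{"wx":0,"wy":0,"x":0,"y":0,"z":0,"wz":0.08,"claw":0}]' 80 >/dev/null; python3 -c "
from h import *
q()"
python3 -m inch '[{"wx":0,"wy":0,"x":0,"y":0,"z":0,"wz":0.08,"claw":0}]' 80 >/dev/null; python3 -c "
from h import *
q()"
```

```text
t 8.68 pos [ 0.5756 -0.0374  0.0628] th 179.74 F [-1.1  0.6 -1.7] M [0.103 0.026 0.077] w 8.6 tilt [-0.002 -0.003]
t 8.8 pos [ 0.5756 -0.0375  0.0628] th 175.01 F [ 0.   0.5 -1.6] M [ 0.059  0.081 -0.006] w 8.6 tilt [-0.002 -0.003]
```

```bash
python3 -m inch '[{"wx":0,"wy":0,"x":0,"y":0,"z":0,"wz":0.08,"claw":0}]' 80 >/dev/null; python3 -c "
from h import *
q()"
```

```text
t 8.93 pos [ 0.5755 -0.0375  0.0628] th 170.28 F [ 0.7  0.4 -2.5] M [0.071 0.023 0.035] w 9.1 tilt [-0.002 -0.003]
```

```bash
python3 -m inch '[{"wx":0,"wy":0,"x":0,"y":0,"z":0,"wz":0.08,"claw":0}]' 80 >/dev/null; python3 -c "
from h import *
q()"
python3 -m inch '[{"wx":0,"wy":0,"x":0,"y":0,"z":0,"wz":0.08,"claw":0}]' 80 >/dev/null; python3 -c "
from h import *
q()"
```

```text
t 9.05 pos [ 0.5755 -0.0375  0.0628] th 165.56 F [ 0.5  0.5 -2.8] M [ 0.035 -0.018  0.041] w 8.6 tilt [-0.002 -0.003]
t 9.18 pos [ 0.5755 -0.0376  0.0628] th 160.83 F [ 0.6  0.3 -2.2] M [0.034 0.031 0.02 ] w 8.1 tilt [-0.002 -0.003]
```

```bash
python3 -m inch '[{"wx":0,"wy":0,"x":0,"y":0,"z":0,"wz":0.07,"claw":0}]' 80 >/dev/null; python3 -c "
from h import *
q()"
```

```text
t 9.3 pos [ 0.5755 -0.0377  0.0627] th 156.74 F [ 0.3 -0.3 -1.8] M [0.051 0.077 0.409] w 8.7 tilt [-0.002 -0.004]
```

```bash
python3 -m inch '[{"wx":0,"wy":0,"x":0,"y":0,"z":0,"wz":0.07,"claw":0}]' 80 >/dev/null; python3 -c "
from h import *
q()"
python3 -m inch '[{"wx":0,"wy":0,"x":0,"y":0,"z":0,"wz":0.07,"claw":0}]' 80 >/dev/null; python3 -c "
from h import *
q()"
```

```text
t 9.43 pos [ 0.5754 -0.0377  0.0627] th 152.78 F [ 0.4 -0.6 -1.6] M [0.036 0.018 0.488] w 8.4 tilt [-0.003 -0.004]
t 9.55 pos [ 0.5754 -0.0377  0.0628] th 148.85 F [-0.1 -1.  -1.6] M [-0.022  0.101  0.57 ] w 8.5 tilt [-0.003 -0.005]
```

```bash
python3 -m inch '[{"wx":0,"wy":0,"x":0,"y":0,"z":0,"wz":0.07,"claw":0}]' 80 >/dev/null; python3 -c "
from h import *
q()"
```

```text
t 9.68 pos [ 0.5754 -0.0377  0.0628] th 144.92 F [ 0.9 -1.2 -1.9] M [0.037 0.075 0.548] w 8.4 tilt [-0.003 -0.006]
```

```bash
python3 -m inch '[{"wx":0,"wy":0,"x":0,"y":0,"z":0,"wz":0.04,"claw":0},{"wx":0,"wy":0,"x":0,"y":0,"z":0,"wz":0,"claw":40},{"wx":0,"wy":0,"x":0,"y":0,"z":0,"wz":0,"claw":40}]' 80 >/dev/null; python3 -c "
from h import *
q()
plan('B',.105,205.7,6)"
```

```text
t 10.05 pos [ 0.5759 -0.0377  0.0632] th 142.61 F [-0.  -0.2  0.7] M [ 0.03  -0.028 -0.014] w 34.3 tilt [-0.001 -0.006]
wz per row -0.18352515790857402 z total after lift 13.230796611645715
0 x 10.4 y -17.2
1 x 13.4 y -15.0
2 x 15.9 y -12.3
3 x 17.8 y -9.2
4 x 19.2 y -5.8
5 x 20.0 y -2.2
```

```bash
python3 -m inch '[{"wx":0,"wy":0,"x":0,"y":0,"z":-55,"wz":0,"claw":40},{"wx":0,"wy":0,"x":10.5,"y":-17,"z":0,"wz":-0.18,"claw":40},{"wx":0,"wy":0,"x":13.5,"y":-15,"z":0,"wz":-0.18,"claw":40},{"wx":0,"wy":0,"x":16,"y":-12,"z":0,"wz":-0.18,"claw":40},{"wx":0,"wy":0,"x":18,"y":-9,"z":0,"wz":-0.18,"claw":40},{"wx":0,"wy":0,"x":19,"y":-6,"z":0,"wz":-0.18,"claw":40},{"wx":0,"wy":0,"x":20,"y":-2,"z":0,"wz":-0.18,"claw":40},{"wx":0,"wy":0,"x":0,"y":0,"z":5,"wz":0,"claw":40}]' 80; python3 -c "
from h import *
go('B',.061)"
```

```text
time_s: 11.05
tool_pos: [0.4638, -0.0836, 0.1175]
eef_rot: [0.003, -0.226, 0.974, -0.004]
force: [-0.1, 0.8, -0.5]
width: 0.0344
t 11.05 pos [ 0.4638 -0.0836  0.1175] th -153.9 q7 2.03 width 34.4
tilt(tool z) [ 0.008 -0.007 -1.   ] shift mm [-0.6  2.2 56.5] wz 0.007 or -3.135
F [-0.11  0.79 -0.49] M [ 0.095 -0.012  0.01 ]
```

```bash
python3 -m inch '[{"wx":-0.009,"wy":0.004,"x":-0.5,"y":2,"z":15,"wz":0.007,"claw":40},{"wx":0,"wy":0,"x":0,"y":0,"z":5,"wz":0,"claw":40}]' 80; python3 -c "
from h import *
go('B',.061)
i,K,R,t=cam('wrist'); cv2.imwrite('pics/b1.png',i[:,:,::-1])"
```

```text
time_s: 11.3
tool_pos: [0.4656, -0.081, 0.0963]
eef_rot: [0.001, -0.22, 0.975, -0.0]
force: [-1.1, -0.5, 0.0]
width: 0.034
t 11.3 pos [ 0.4656 -0.081   0.0963] th -154.6 q7 2.02 width 34.0
tilt(tool z) [ 0.003  0.    -1.   ] shift mm [ 2.   0.2 35.3] wz -0.005 or 3.137
F [-1.05 -0.55  0.02] M [-0.021  0.037  0.01 ]
```

View pics/b1.png

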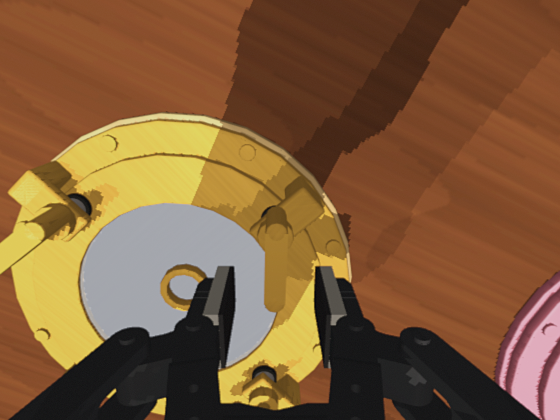

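B's wing is at columns 264–288, centred on the jaws and upright. I'll descend and close.

```bash
python3 -m inch '[{"wx":0,"wy":0,"x":2,"y":0.5,"z":16,"wz":-0.005,"claw":40},{"wx":0,"wy":0,"x":0,"y":0,"z":15,"wz":0,"claw":40},{"wx":0,"wy":0,"x":0,"y":0,"z":0,"wz":0,"claw":40}]' 80 >/dev/null; python3 -c "
from h import *
go('B',.062)"
```

```text
t 11.72 pos [ 0.4658 -0.0799  0.0634] th -154.2 q7 2.01 width 34.2
tilt(tool z) [ 0.003  0.    -1.   ] shift mm [ 2.5 -0.7  1.4] wz 0.001 or -3.14
F [-0.32 -0.66  0.35] M [-0.041  0.009  0.001]
```

```bash
python3 -m inch '[{"wx":0,"wy":0,"x":2.5,"y":-0.7,"z":1,"wz":0,"claw":40},{"wx":0,"wy":0,"x":0,"y":0,"z":0,"wz":0,"claw":0},{"wx":0,"wy":0,"x":0,"y":0,"z":0,"wz":0,"claw":0},{"wx":0,"wy":0,"x":0,"y":0,"z":0,"wz":0,"claw":0}]' 80 >/dev/null; python3 -c "
from h import *
q()"
python3 -m inch '[{"wx":0,"wy":0,"x":0,"y":0,"z":0,"wz":0.08,"claw":0}]' 80 >/dev/null; python3 -c "
from h import *
q()"
python3 -m inch '[{"wx":0,"wy":0,"x":0,"y":0,"z":0,"wz":0.08,"claw":0}]' 80 >/dev/null; python3 -c "
from h import *
q()"
```

```text
t 12.22 pos [ 0.4646 -0.0811  0.0633] th -154.22 F [ 0.8 -0.4 -4.4] M [-0.042 -0.096 -0.032] w 8.5 tilt [0.005 0.001]
t 12.35 pos [ 0.4646 -0.0813  0.0633] th -158.92 F [ 0.  -0.8 -2.5] M [-0.042 -0.076  0.037] w 8.4 tilt [0.005 0.001]
t 12.47 pos [ 0.4647 -0.0814  0.0633] th -163.65 F [ 0.5 -0.4 -2.3] M [-0.01  -0.022  0.09 ] w 8.9 tilt [0.006 0.001]
```

```bash
python3 -m inch '[{"wx":0,"wy":0,"x":0,"y":0,"z":0,"wz":0.08,"claw":0}]' 80 >/dev/null; python3 -c "
from h import *
q()"
```

```text
t 12.6 pos [ 0.4647 -0.0815  0.0633] th -168.38 F [ 0.7  0.3 -1.9] M [-0.04  -0.009  0.047] w 8.7 tilt [0.006 0.   ]
```

```bash
python3 -m inch '[{"wx":0,"wy":0,"x":0,"y":0,"z":0,"wz":0.08,"claw":0}]' 80 >/dev/null; python3 -c "
from h import *
q()"
python3 -m inch '[{"wx":0,"wy":0,"x":0,"y":0,"z":0,"wz":0.08,"claw":0}]' 80 >/dev/null; python3 -c "
from h import *
q()"
```

```text
t 12.72 pos [ 0.4647 -0.0817  0.0633] th -173.12 F [ 0.2  0.4 -2.1] M [-0.067  0.024  0.011] w 8.5 tilt [0.006 0.   ]
t 12.85 pos [ 0.4647 -0.0819  0.0633] th -177.84 F [-0.2  0.5 -1.4] M [-0.116  0.038  0.07 ] w 8.6 tilt [0.006 0.   ]
```

```bash
python3 -m inch '[{"wx":0,"wy":0,"x":0,"y":0,"z":0,"wz":0.08,"claw":0}]' 80 >/dev/null; python3 -c "
from h import *
q()"
```

```text
t 12.97 pos [ 0.4647 -0.082   0.0633] th 177.43 F [ 0.5  0.4 -2.6] M [-0.109  0.035  0.048] w 8.6 tilt [ 0.006 -0.   ]
```

```bash
python3 -m inch '[{"wx":0,"wy":0,"x":0,"y":0,"z":0,"wz":0.08,"claw":0}]' 80 >/dev/null; python3 -c "
from h import *
q()"
python3 -m inch '[{"wx":0,"wy":0,"x":0,"y":0,"z":0,"wz":0.08,"claw":0}]' 80 >/dev/null; python3 -c "
from h import *
q()"
```

```text
t 13.1 pos [ 0.4647 -0.0821  0.0633] th 172.71 F [ 0.  -0.  -1.9] M [-0.087  0.029  0.055] w 8.4 tilt [ 0.006 -0.   ]
t 13.22 pos [ 0.4647 -0.0822  0.0633] th 168.07 F [-0.3 -0.3 -2.6] M [-0.05   0.06   0.575] w 8.5 tilt [ 0.006 -0.001]
```

```bash
python3 -m inch '[{"wx":0,"wy":0,"x":0,"y":0,"z":0,"wz":0.08,"claw":0}]' 80 >/dev/null; python3 -c "
from h import *
q()"
```

```text
t 13.35 pos [ 0.4646 -0.0824  0.0633] th 163.56 F [ 0.2 -0.3 -1.5] M [-0.171  0.091  0.533] w 8.7 tilt [ 0.006 -0.001]
```

```bash
python3 -m inch '[{"wx":0,"wy":0,"x":0,"y":0,"z":0,"wz":0.07,"claw":0}]' 80 >/dev/null; python3 -c "
from h import *
q()"
python3 -m inch '[{"wx":0,"wy":0,"x":0,"y":0,"z":0,"wz":0.075,"claw":0}]' 80 >/dev/null; python3 -c "
from h import *
q()"
python3 -m inch '[{"wx":0,"wy":0,"x":0,"y":0,"z":0,"wz":0,"claw":40},{"wx":0,"wy":0,"x":0,"y":0,"z":0,"wz":0,"claw":40}]' 80 >/dev/null; python3 -c "
from h import *
q()
plan('D',.105,157.2,5)"
```

```text
t 13.47 pos [ 0.4646 -0.0824  0.0633] th 159.64 F [ 0.2 -1.3 -1.8] M [-0.182  0.115  0.534] w 8.4 tilt [ 0.006 -0.002]
t 13.6 pos [ 0.4645 -0.0826  0.0633] th 155.45 F [ 0.1 -1.9 -1.8] M [-0.153  0.102  0.518] w 8.4 tilt [ 0.006 -0.003]
t 13.85 pos [ 0.465  -0.0826  0.0636] th 155.52 F [-0.1 -1.  -0.5] M [-0.009  0.013 -0.018] w 33.8 tilt [ 0.007 -0.003]
wz per row -0.005880393543077253 z total after lift 13.561357936229768
0 x -33.7 y 0.6
1 x -33.7 y 0.4
2 x -33.7 y 0.3
3 x -33.7 y 0.1
4 x -33.7 y -0.1
```

```bash
python3 -m inch '[{"wx":0,"wy":0,"x":0,"y":0,"z":-55,"wz":0,"claw":40},{"wx":0,"wy":0,"x":-42,"y":0,"z":0,"wz":-0.01,"claw":40},{"wx":0,"wy":0,"x":-42,"y":0,"z":0,"wz":-0.01,"claw":40},{"wx":0,"wy":0,"x":-42,"y":0,"z":0,"wz":-0.01,"claw":40},{"wx":0,"wy":0,"x":-42,"y":0,"z":0,"wz":0,"claw":40},{"wx":0,"wy":0,"x":0,"y":0,"z":5,"wz":0,"claw":40}]' 80 >/dev/null; python3 -c "
from h import *
go('D',.061)"
```

```text
t 14.6 pos [ 0.623  -0.1517  0.1173] th 157.4 q7 1.5 width 33.8
tilt(tool z) [ 0.009 -0.003 -1.   ] shift mm [ 4.3  0.8 56.3] wz 0.004 or -3.137
F [-0.53  0.14 -0.52] M [ 0.027  0.037 -0.012]
```

```bash
python3 -m inch '[{"wx":0.001,"wy":0.009,"x":4,"y":1,"z":15,"wz":0.004,"claw":40},{"wx":0,"wy":0,"x":0,"y":0,"z":5,"wz":0,"claw":40}]' 80 >/dev/null; python3 -c "
from h import *
go('D',.061)
i,K,R,t=cam('wrist'); cv2.imwrite('pics/d1.png',i[:,:,::-1])"
```

```text
t 14.85 pos [ 0.6171 -0.1481  0.0952] th 157.2 q7 1.5 width 34.0
tilt(tool z) [-0.004  0.002 -1.   ] shift mm [-3.2 -0.3 34.2] wz 0.0 or -3.141
F [-0.35 -0.42 -0.86] M [-0.009  0.032  0.023]
```

View pics/d1.png

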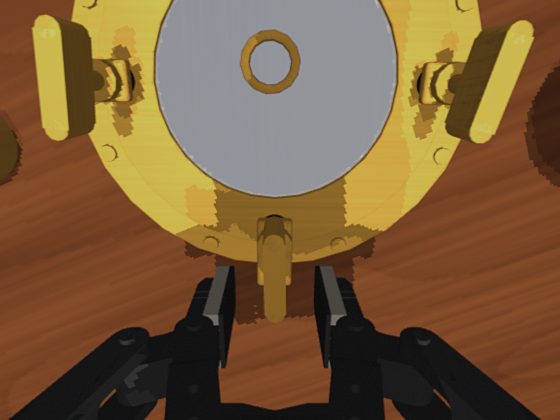

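D's wing is at columns 263–287, centred and upright. I'll descend.

```bash
python3 -m inch '[{"wx":0,"wy":0,"x":-3,"y":-0.3,"z":16,"wz":0,"claw":40},{"wx":0,"wy":0,"x":0,"y":0,"z":15,"wz":0,"claw":40},{"wx":0,"wy":0,"x":0,"y":0,"z":0,"wz":0,"claw":40}]' 80 >/dev/null; python3 -c "
from h import *
go('D',.062)"
```

```text
t 15.28 pos [ 0.6184 -0.1488  0.0615] th 157.2 q7 1.51 width 34.0
tilt(tool z) [-0.006  0.003 -1.   ] shift mm [-1.5 -0.1 -0.5] wz 0.001 or -3.141
F [-0.87  0.93  0.74] M [ 0.013  0.022 -0.037]
```

```bash
python3 -m inch '[{"wx":0,"wy":-0.005,"x":-1.5,"y":0,"z":-1,"wz":0,"claw":40},{"wx":0,"wy":0,"x":0,"y":0,"z":0,"wz":0,"claw":0},{"wx":0,"wy":0,"x":0,"y":0,"z":0,"wz":0,"claw":0},{"wx":0,"wy":0,"x":0,"y":0,"z":0,"wz":0,"claw":0}]' 80 >/dev/null; python3 -c "
from h import *
q()"
python3 -m inch '[{"wx":0,"wy":0,"x":0,"y":0,"z":0,"wz":0.08,"claw":0}]' 80 >/dev/null; python3 -c "
from h import *
q()"
python3 -m inch '[{"wx":0,"wy":0,"x":0,"y":0,"z":0,"wz":0.08,"claw":0}]' 80 >/dev/null; python3 -c "
from h import *
q()"
```

```text
t 15.78 pos [ 0.6204 -0.1495  0.0632] th 157.26 F [ 0.   0.8 -2.4] M [-0.03  -0.102  0.003] w 8.4 tilt [-0.  0.]
t 15.9 pos [ 0.6203 -0.1496  0.0632] th 152.55 F [ 0.4  0.1 -1. ] M [-0.089  0.01   0.069] w 8.8 tilt [0. 0.]
t 16.02 pos [ 0.6203 -0.1497  0.0632] th 147.82 F [ 0.5 -0.  -2. ] M [-0.096  0.031 -0.005] w 8.6 tilt [0. 0.]
```

```bash
python3 -m inch '[{"wx":0,"wy":0,"x":0,"y":0,"z":0,"wz":0.08,"claw":0}]' 80 >/dev/null; python3 -c "
from h import *
q()"
```

```text
t 16.15 pos [ 0.6203 -0.1498  0.0633] th 143.1 F [ 0.9  0.  -0.6] M [-0.054  0.014  0.295] w 8.9 tilt [0. 0.]
```

```bash
python3 -m inch '[{"wx":0,"wy":0,"x":0,"y":0,"z":0,"wz":0.07,"claw":0}]' 80 >/dev/null; python3 -c "
from h import *
q()"
python3 -m inch '[{"wx":0,"wy":0,"x":0,"y":0,"z":0,"wz":0.07,"claw":0}]' 80 >/dev/null; python3 -c "
from h import *
q()"
```

```text
t 16.27 pos [ 0.6202 -0.1498  0.0632] th 139.13 F [-0.4 -0.5 -1.9] M [-0.077 -0.02   0.531] w 9.1 tilt [-0.    -0.001]
t 16.4 pos [ 0.6202 -0.1499  0.0632] th 135.17 F [-0.8 -0.2 -0.6] M [-0.049  0.006  0.559] w 8.3 tilt [-0.001 -0.001]
```

```bash
python3 -m inch '[{"wx":0,"wy":0,"x":0,"y":0,"z":0,"wz":0.07,"claw":0}]' 80 >/dev/null; python3 -c "
from h import *
q()"
```

```text
t 16.52 pos [ 0.6201 -0.1499  0.0633] th 131.23 F [ 0.7 -1.3 -0.6] M [-0.083  0.003  0.541] w 8.6 tilt [-0.001 -0.002]
```

```bash
python3 -m inch '[{"wx":0,"wy":0,"x":0,"y":0,"z":0,"wz":0.055,"claw":0},{"wx":0,"wy":0,"x":0,"y":0,"z":0,"wz":0,"claw":0}]' 80 >/dev/null; python3 -c "
from h import *
q()"
python3 -m inch '[{"wx":0,"wy":0,"x":0,"y":0,"z":0,"wz":0,"claw":40},{"wx":0,"wy":0,"x":0,"y":0,"z":0,"wz":0,"claw":40},{"wx":0,"wy":0,"x":0,"y":0,"z":-60,"wz":0,"claw":40},{"wx":0,"wy":0,"x":30,"y":0,"z":-60,"wz":0,"claw":40},{"wx":0,"wy":0,"x":30,"y":20,"z":-60,"wz":0,"claw":40},{"wx":0,"wy":0,"x":0,"y":0,"z":0,"wz":0,"claw":40}]' 80 >/dev/null; python3 -c "
from h import *
q()
img,K,R,t=cam('wrist'); np.savez('w3.npz',img=img,K=K,R=R,t=t); cv2.imwrite('pics/w3.png',img[:,:,::-1])"
```

```text
t 16.77 pos [ 0.6201 -0.1499  0.0632] th 128.32 F [-0.3 -0.4 -1.5] M [-0.121 -0.028  0.458] w 8.6 tilt [-0.001 -0.004]
t 17.52 pos [ 0.6007 -0.0934  0.2396] th 128.08 F [ 0.7 -0.6 -0.6] M [-0.049 -0.036  0.023] w 33.9 tilt [ 0.001 -0.001]
```

View pics/w3.png

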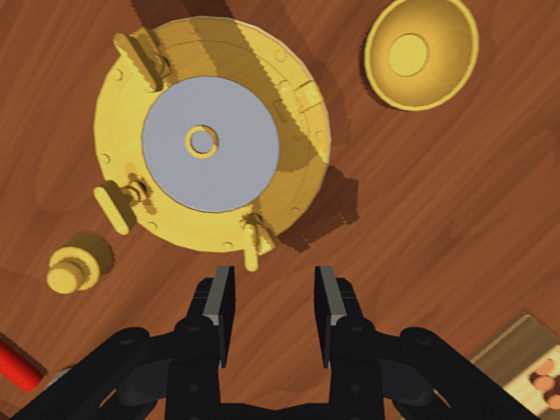

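```bash
python3 -c "
from h import *
i=np.load('w3.npz')['img']; crop(i,80,0,350,290,2.8 if 0 else 2.7,'w3c.png')"
```

```text
(no output)
```

View pics/w3c.png

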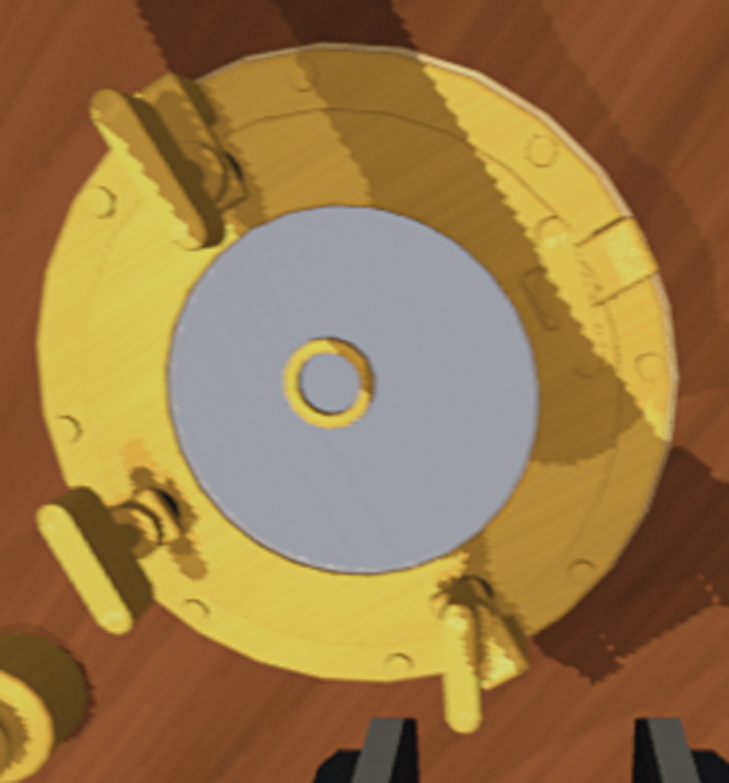

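```bash
python3 - <<'E'
from h import *
d=np.load("w3.npz");K,R,t=d["K"],d["R"],d["t"]
P={"B?":[(100,100),(195,240)],"C?":[(50,520),(115,620)],"D?":[(460,615),(463,720)],"A?":[(550,225),(592,368)]}
for k,(a,b) in P.items():
    a,b=[ray(K,R,t,(u/2.7+80,v/2.7),.09)[:2] for u,v in (a,b)]
    print(k,((a+b)/2).round(4),np.linalg.norm(a-b).round(4),np.degrees(np.arctan2(*(b-a)[::-1]))%180)
for k in N: print(k,(proj(K,R,t,[N[k][0],N[k][1],.09])-[80,0])*2.7)
crop(d["img"],250,50,350,160,5,"w3d.png")
E
```

```text
B? [ 0.4618 -0.0835] 0.0414 159.16216955390578
C? [ 0.5058 -0.1955] 0.0363 153.06129314819972
D? [ 0.6178 -0.15  ] 0.037 128.36469223794415
A? [ 0.5731 -0.0388] 0.0411 145.6800004896174
A [580.88868714 300.85805723]
B [158.39293485 170.72992496]
C [ 92.14884828 570.39689283]
D [467.46054032 670.86845086]
```

View pics/w3d.png

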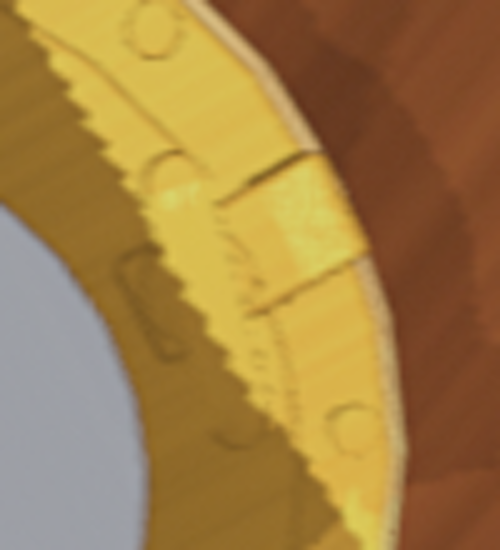

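All four wings stand where the tool left them, within about 3°: A ≈ 145.7 (tool 142.6), B ≈ 159 (155.5), C ≈ 153 (149.7) and D ≈ 128.4 (128.3). Each nut is about 11–16° past its bite. Round 2 starts with D.

```bash
cat >> h.py <<'E'
N=dict(A=(.5757,-.0377,143.5),B=(.4642,-.082,156.5),C=(.5085,-.1938,151),D=(.6201,-.1498,128.3))
E
python3 -m inch '[{"wx":0,"wy":0,"x":-30,"y":-20,"z":45,"wz":0,"claw":40},{"wx":0,"wy":0,"x":-26,"y":0,"z":45,"wz":0,"claw":40},{"wx":0,"wy":0,"x":0,"y":0,"z":40,"wz":0,"claw":40},{"wx":0,"wy":0,"x":0,"y":0,"z":0,"wz":0,"claw":40}]' 80 >/dev/null; python3 -c "
from h import *
go('D')"
```

```text
t 18.07 pos [ 0.6142 -0.1566  0.0997] th 127.7 q7 1.12 width 34.3
tilt(tool z) [-0.011 -0.002 -1.   ] shift mm [ 1.6  9.2 38.6] wz -0.011 or 3.13
F [ 0.74  0.69 -0.38] M [ 0.03   0.012 -0.009]
```

```bash
python3 -m inch '[{"wx":-0.01,"wy":-0.005,"x":1.6,"y":9,"z":2,"wz":-0.011,"claw":40},{"wx":0,"wy":0,"x":0,"y":0,"z":2,"wz":0,"claw":40}]' 80 >/dev/null; python3 -c "
from h import *
go('D',.062)"
```

```text
t 18.32 pos [ 0.6219 -0.1502  0.0973] th 128.3 q7 1.12 width 33.8
tilt(tool z) [ 0.004 -0.001 -1.   ] shift mm [ 1.6 -1.2 35.3] wz -0.0 or 3.142
F [0.91 1.23 0.39] M [ 0.001 -0.012 -0.025]
```

```bash
python3 -m inch '[{"wx":0.002,"wy":0.002,"x":1.5,"y":-1,"z":16,"wz":0,"claw":40},{"wx":0,"wy":0,"x":0,"y":0,"z":16,"wz":0,"claw":40},{"wx":0,"wy":0,"x":0,"y":0,"z":0,"wz":0,"claw":40}]' 80 >/dev/null; python3 -c "
from h import *
go('D',.062)"
```

```text
t 18.7 pos [ 0.6212 -0.1492  0.0652] th 128.4 q7 1.14 width 34.0
tilt(tool z) [ 0.004 -0.001 -1.   ] shift mm [ 0.2 -1.3  3.2] wz 0.001 or -3.14
F [0.02 0.55 0.14] M [-0.024  0.086 -0.034]
```

```bash
python3 -m inch '[{"wx":0,"wy":0,"x":0,"y":-1.2,"z":2.5,"wz":0,"claw":40},{"wx":0,"wy":0,"x":0,"y":0,"z":0,"wz":0,"claw":0},{"wx":0,"wy":0,"x":0,"y":0,"z":0,"wz":0,"claw":0},{"wx":0,"wy":0,"x":0,"y":0,"z":0,"wz":0,"claw":0}]' 80 >/dev/null; python3 -c "
from h import *
q()"
python3 -m inch '[{"wx":0,"wy":0,"x":0,"y":0,"z":0,"wz":0.08,"claw":0},{"wx":0,"wy":0,"x":0,"y":0,"z":0,"wz":0.08,"claw":0}]' 80 >/dev/null; python3 -c "
from h import *
q()"
```

```text
t 19.2 pos [ 0.6204 -0.1504  0.0632] th 128.53 F [ 0.7 -0.3 -1.7] M [-0.046 -0.01   0.35 ] w 8.7 tilt [ 0.005 -0.002]
t 19.45 pos [ 0.6202 -0.1506  0.0632] th 119.38 F [ 0.1  0.1 -1.6] M [-0.158  0.152  0.606] w 8.5 tilt [ 0.004 -0.003]
```

```bash
python3 -m inch '[{"wx":0,"wy":0,"x":0,"y":0,"z":0,"wz":0.08,"claw":0},{"wx":0,"wy":0,"x":0,"y":0,"z":0,"wz":0.08,"claw":0},{"wx":0,"wy":0,"x":0,"y":0,"z":0,"wz":0.08,"claw":0}]' 80 >/dev/null; python3 -c "
from h import *
q()"
```

```text
t 19.82 pos [ 0.6199 -0.1508  0.0632] th 105.7 F [-0.2 -0.6 -0.2] M [-0.156  0.152  0.724] w 8.6 tilt [ 0.003 -0.005]
```

```bash
python3 -m inch '[{"wx":0,"wy":0,"x":0,"y":0,"z":0,"wz":0.08,"claw":0},{"wx":0,"wy":0,"x":0,"y":0,"z":0,"wz":0.07,"claw":0}]' 80 >/dev/null; python3 -c "
from h import *
q()"
python3 -m inch '[{"wx":0,"wy":0,"x":0,"y":0,"z":0,"wz":0,"claw":40},{"wx":0,"wy":0,"x":0,"y":0,"z":0,"wz":0,"claw":40}]' 80 >/dev/null; python3 -c "
from h import *
q()
plan('B',.105,156.5,6)"
```

```text
t 20.07 pos [ 0.6196 -0.1508  0.0632] th 97.21 F [-0.  -0.2 -0.4] M [-0.093  0.135  0.707] w 9.1 tilt [ 0.002 -0.007]
t 20.32 pos [ 0.6201 -0.1505  0.0633] th 97.21 F [ 0.6  0.  -0. ] M [-0.029 -0.017  0.024] w 34.3 tilt [ 0.003 -0.006]
wz per row -0.1724630628299487 z total after lift 13.343607707973518
0 x 14.6 y -24.3
1 x 18.5 y -21.5
2 x 22.0 y -18.0
3 x 24.7 y -13.9
4 x 26.7 y -9.5
5 x 28.0 y -4.8
```

```bash
python3 -m inch '[{"wx":0,"wy":0,"x":0,"y":0,"z":-55,"wz":0,"claw":40},{"wx":0,"wy":0,"x":14.5,"y":-24.5,"z":0,"wz":-0.17,"claw":40},{"wx":0,"wy":0,"x":18.5,"y":-21.5,"z":0,"wz":-0.17,"claw":40},{"wx":0,"wy":0,"x":22,"y":-18,"z":0,"wz":-0.17,"claw":40},{"wx":0,"wy":0,"x":25,"y":-14,"z":0,"wz":-0.17,"claw":40},{"wx":0,"wy":0,"x":27,"y":-9.5,"z":0,"wz":-0.17,"claw":40},{"wx":0,"wy":0,"x":28,"y":-5,"z":0,"wz":-0.17,"claw":40},{"wx":0,"wy":0,"x":0,"y":0,"z":5,"wz":0,"claw":40}]' 80 >/dev/null; python3 -c "
from h import *
go('B',.062)"
```

```text
t 21.32 pos [ 0.4609 -0.0823  0.1159] th 157.5 q7 1.47 width 34.2
tilt(tool z) [ 0.013 -0.007 -1.   ] shift mm [-2.2  1.7 54. ] wz 0.017 or -3.125
F [ 0.22 -0.27  0.17] M [ 0.042 -0.058 -0.031]
```

```bash
python3 -m inch '[{"wx":-0.001,"wy":0.014,"x":-3,"y":1.5,"z":15,"wz":0.01,"claw":40},{"wx":0,"wy":0,"x":0,"y":0,"z":5,"wz":0,"claw":40}]' 80 >/dev/null; python3 -c "
from h import *
go('B',.062)
i,K,R,t=cam('wrist'); cv2.imwrite('pics/b2.png',i[:,:,::-1])"
```

```text
t 21.57 pos [ 0.4673 -0.0832  0.0952] th 156.7 q7 1.48 width 34.3
tilt(tool z) [ 0.003 -0.002 -1.   ] shift mm [ 3.4 -0.1 33.2] wz 0.003 or -3.138
F [ 0.02  0.3  -0.02] M [-0.018  0.006 -0.021]
```

View pics/b2.png

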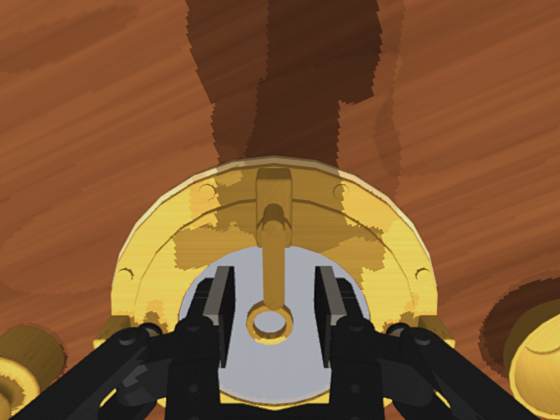

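B's wing is at columns 262–285, upright between the jaws. I'll descend and close.

```bash
python3 -m inch '[{"wx":0,"wy":0.002,"x":3,"y":0,"z":16,"wz":0.003,"claw":40},{"wx":0,"wy":0,"x":0,"y":0,"z":15,"wz":0,"claw":40},{"wx":0,"wy":0,"x":0,"y":0,"z":0,"wz":0,"claw":40}]' 80 >/dev/null; python3 -c "
from h import *
go('B',.0625)"
```

```text
t 22.0 pos [ 0.4663 -0.0831  0.062 ] th 156.4 q7 1.49 width 33.8
tilt(tool z) [ 0.002 -0.002 -1.   ] shift mm [ 2.3  0.2 -0.5] wz -0.002 or 3.14
F [ 0.26 -1.06 -0.36] M [ 0.015 -0.048  0.008]
```

```bash
python3 -m inch '[{"wx":0,"wy":0,"x":2,"y":0.2,"z":-1,"wz":0,"claw":40},{"wx":0,"wy":0,"x":0,"y":0,"z":0,"wz":0,"claw":0},{"wx":0,"wy":0,"x":0,"y":0,"z":0,"wz":0,"claw":0},{"wx":0,"wy":0,"x":0,"y":0,"z":0,"wz":0,"claw":0}]' 80 >/dev/null; python3 -c "
from h import *
q()"
python3 -m inch '[{"wx":0,"wy":0,"x":0,"y":0,"z":0,"wz":0.08,"claw":0},{"wx":0,"wy":0,"x":0,"y":0,"z":0,"wz":0.08,"claw":0}]' 80 >/dev/null; python3 -c "
from h import *
q()"
```

```text
t 22.5 pos [ 0.4654 -0.0827  0.064 ] th 156.44 F [ 0.3  0.5 -3.8] M [-0.039 -0.097  0.193] w 8.6 tilt [ 0.004 -0.003]
t 22.75 pos [ 0.4652 -0.083   0.0639] th 147.38 F [-0.3 -0.3 -1.5] M [-0.265  0.038  0.566] w 8.3 tilt [ 0.003 -0.004]
```

```bash
python3 -m inch '[{"wx":0,"wy":0,"x":0,"y":0,"z":0,"wz":0.08,"claw":0},{"wx":0,"wy":0,"x":0,"y":0,"z":0,"wz":0.08,"claw":0},{"wx":0,"wy":0,"x":0,"y":0,"z":0,"wz":0.08,"claw":0}]' 80 >/dev/null; python3 -c "
from h import *
q()"
python3 -m inch '[{"wx":0,"wy":0,"x":0,"y":0,"z":0,"wz":0.08,"claw":0},{"wx":0,"wy":0,"x":0,"y":0,"z":0,"wz":0.08,"claw":0}]' 80 >/dev/null; python3 -c "
from h import *
q()"
```

```text
t 23.12 pos [ 0.4649 -0.0834  0.064 ] th 133.86 F [-0.8 -1.6 -1.6] M [-0.213  0.106  0.684] w 8.3 tilt [ 0.002 -0.007]
t 23.38 pos [ 0.4646 -0.0837  0.0639] th 124.89 F [-1.  -2.  -1.9] M [-0.217  0.017  0.735] w 8.6 tilt [ 0.002 -0.008]
```

```bash
python3 -m inch '[{"wx":0,"wy":0,"x":0,"y":0,"z":0,"wz":0.015,"claw":0},{"wx":0,"wy":0,"x":0,"y":0,"z":0,"wz":0,"claw":40},{"wx":0,"wy":0,"x":0,"y":0,"z":0,"wz":0,"claw":40}]' 80 >/dev/null; python3 -c "
from h import *
q()
plan('A',.105,143.5,4)"
```

```text
t 23.75 pos [ 0.465  -0.0833  0.0642] th 124.09 F [ 0.  -0.1  0.1] M [ 0.049  0.033 -0.098] w 34.2 tilt [ 0.003 -0.008]
wz per row -0.0846818333511293 z total after lift 14.221580008708116
0 x -6.1 y 29.3
1 x -8.5 y 28.7
2 x -10.9 y 27.9
3 x -13.2 y 26.8
```

```bash
python3 -m inch '[{"wx":-0.004,"wy":0,"x":0,"y":0,"z":-55,"wz":0,"claw":40},{"wx":0,"wy":0,"x":-6,"y":29,"z":0,"wz":-0.085,"claw":40},{"wx":0,"wy":0,"x":-8.5,"y":29,"z":0,"wz":-0.085,"claw":40},{"wx":0,"wy":0,"x":-11,"y":28,"z":0,"wz":-0.085,"claw":40},{"wx":0,"wy":0,"x":-13,"y":27,"z":0,"wz":-0.085,"claw":40},{"wx":0,"wy":0,"x":0,"y":0,"z":5,"wz":0,"claw":40}]' 80 >/dev/null; python3 -c "
from h import *
go('A',.062)"
```

```text
t 24.5 pos [ 0.5795 -0.0348  0.1175] th 143.8 q7 1.2 width 33.9
tilt(tool z) [ 0.009 -0.002 -1.   ] shift mm [ 1.9 -4.8 55.4] wz 0.005 or -3.136
F [-0.37 -1.48 -0.54] M [-0.02   0.02  -0.008]
```

```bash
python3 -m inch '[{"wx":0.003,"wy":0.008,"x":2,"y":-5,"z":15,"wz":0,"claw":40},{"wx":0,"wy":0,"x":0,"y":0,"z":5,"wz":0,"claw":40}]' 80 >/dev/null; python3 -c "
from h import *
go('A',.062)
i,K,R,t=cam('wrist'); cv2.imwrite('pics/a2.png',i[:,:,::-1])"
```

```text
t 24.75 pos [ 0.5725 -0.0389  0.0957] th 143.6 q7 1.22 width 33.7
tilt(tool z) [-0.003  0.    -1.   ] shift mm [-2.   2.9 33.7] wz 0.002 or -3.14
F [-0.22  0.27 -0.3 ] M [ 0.011  0.006 -0.021]
```

View pics/a2.png

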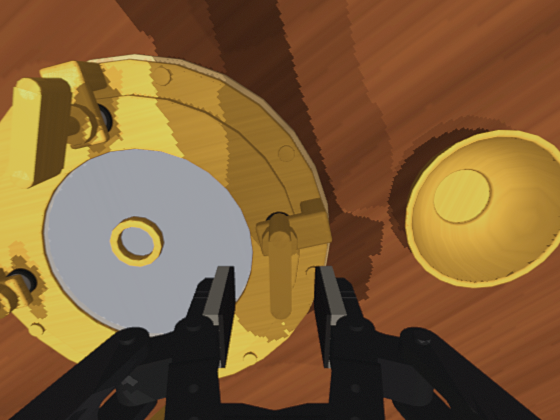

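A's wing is at columns 270–292, and the +y offset of about 3 mm agrees with the numbers. I'll descend.

```bash
python3 -m inch '[{"wx":0,"wy":-0.002,"x":-2,"y":3,"z":16,"wz":0,"claw":40},{"wx":0,"wy":0,"x":0,"y":0,"z":15,"wz":0,"claw":40},{"wx":0,"wy":0,"x":0,"y":0,"z":0,"wz":0,"claw":40}]' 80 >/dev/null; python3 -c "
from h import *
go('A',.0625)"
```

```text
t 25.18 pos [ 0.5749 -0.038   0.0618] th 143.5 q7 1.23 width 34.1
tilt(tool z) [-0.003 -0.001 -1.   ] shift mm [-0.5  0.7 -0.7] wz 0.001 or -3.141
F [ 0.62  0.05 -0.55] M [-0.03   0.013  0.027]
```

```bash
python3 -m inch '[{"wx":0,"wy":0,"x":0,"y":0.7,"z":-1,"wz":0,"claw":40},{"wx":0,"wy":0,"x":0,"y":0,"z":0,"wz":0,"claw":0},{"wx":0,"wy":0,"x":0,"y":0,"z":0,"wz":0,"claw":0},{"wx":0,"wy":0,"x":0,"y":0,"z":0,"wz":0,"claw":0}]' 80 >/dev/null; python3 -c "
from h import *
q()"
python3 -m inch '[{"wx":0,"wy":0,"x":0,"y":0,"z":0,"wz":0.08,"claw":0},{"wx":0,"wy":0,"x":0,"y":0,"z":0,"wz":0.08,"claw":0}]' 80 >/dev/null; python3 -c "
from h import *
q()"
```

```text
t 25.68 pos [ 0.5756 -0.0378  0.0635] th 143.64 F [-0.9  0.4 -3. ] M [ 0.019 -0.126  0.259] w 8.9 tilt [-0.002 -0.002]
t 25.93 pos [ 0.5755 -0.0378  0.0634] th 134.54 F [-0.8 -1.3 -1.4] M [-0.129  0.013  0.594] w 8.5 tilt [-0.002 -0.003]
```

```bash
python3 -m inch '[{"wx":0,"wy":0,"x":0,"y":0,"z":0,"wz":0.08,"claw":0},{"wx":0,"wy":0,"x":0,"y":0,"z":0,"wz":0.08,"claw":0},{"wx":0,"wy":0,"x":0,"y":0,"z":0,"wz":0.08,"claw":0}]' 80 >/dev/null; python3 -c "
from h import *
q()"
python3 -m inch '[{"wx":0,"wy":0,"x":0,"y":0,"z":0,"wz":0.08,"claw":0},{"wx":0,"wy":0,"x":0,"y":0,"z":0,"wz":0.08,"claw":0}]' 80 >/dev/null; python3 -c "
from h import *
q()"
```

```text
t 26.3 pos [ 0.5753 -0.038   0.0634] th 120.92 F [ 0.4 -0.9 -0.7] M [-0.106 -0.039  0.631] w 8.7 tilt [-0.003 -0.005]
t 26.55 pos [ 0.5752 -0.038   0.0635] th 111.89 F [-0.5 -1.4 -1.1] M [-0.107  0.012  0.745] w 9.0 tilt [-0.003 -0.007]
```

```bash
python3 -m inch '[{"wx":0,"wy":0,"x":0,"y":0,"z":0,"wz":0.015,"claw":0},{"wx":0,"wy":0,"x":0,"y":0,"z":0,"wz":0,"claw":40},{"wx":0,"wy":0,"x":0,"y":0,"z":0,"wz":0,"claw":40}]' 80 >/dev/null; python3 -c "
from h import *
q()
plan('C',.105,151,5)"
```

```text
t 26.93 pos [ 0.5757 -0.0375  0.0637] th 111.09 F [1.3 0.5 0.5] M [-0.02  -0.036 -0.019] w 34.3 tilt [-0.002 -0.006]
wz per row -0.13932322665224045 z total after lift 13.694176120886283
0 x -24.3 y -23.8
1 x -20.8 y -26.9
2 x -16.8 y -29.6
3 x -12.6 y -31.6
4 x -8.1 y -33.1
```

```bash
python3 -m inch '[{"wx":-0.004,"wy":0,"x":0,"y":0,"z":-55,"wz":0,"claw":40},{"wx":0,"wy":0,"x":-24,"y":-24,"z":0,"wz":-0.14,"claw":40},{"wx":0,"wy":0,"x":-21,"y":-27,"z":0,"wz":-0.14,"claw":40},{"wx":0,"wy":0,"x":-17,"y":-29.5,"z":0,"wz":-0.14,"claw":40},{"wx":0,"wy":0,"x":-12.5,"y":-31.5,"z":0,"wz":-0.14,"claw":40},{"wx":0,"wy":0,"x":-8,"y":-33,"z":0,"wz":-0.14,"claw":40},{"wx":0,"wy":0,"x":0,"y":0,"z":5,"wz":0,"claw":40}]' 80 >/dev/null; python3 -c "
from h import *
go('C',.062)"
```

```text
t 27.8 pos [ 0.5114 -0.1981  0.1175] th 152.3 q7 1.62 width 34.1
tilt(tool z) [ 0.01  -0.004 -1.   ] shift mm [ 5.2  2.4 55.5] wz 0.023 or -3.119
F [0.56 0.96 0.11] M [ 0.032 -0.048  0.012]
```

```bash
python3 -m inch '[{"wx":0.001,"wy":0.01,"x":4.5,"y":2,"z":15,"wz":0.02,"claw":40},{"wx":0,"wy":0,"x":0,"y":0,"z":5,"wz":0,"claw":40}]' 80 >/dev/null; python3 -c "
from h import *
go('C',.062)
i,K,R,t=cam('wrist'); cv2.imwrite('pics/c2.png',i[:,:,::-1])"
```

```text
t 28.05 pos [ 0.509  -0.1919  0.0961] th 151.1 q7 1.61 width 33.9
tilt(tool z) [ 0.001  0.002 -1.   ] shift mm [-0.5 -2.  34.1] wz 0.001 or -3.141
F [0.03 0.42 0.11] M [-0.042 -0.029  0.012]
```

View pics/c2.png

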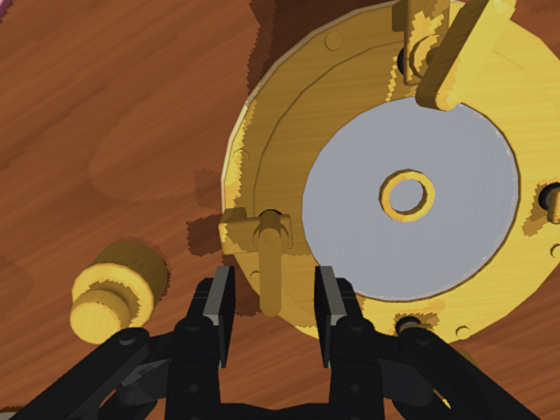

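C's wing is at columns 259–281, and the -2 mm offset in y agrees with the numbers. I'll descend.

```bash
python3 -m inch '[{"wx":0,"wy":0,"x":-0.5,"y":-2,"z":16,"wz":0,"claw":40},{"wx":0,"wy":0,"x":0,"y":0,"z":15,"wz":0,"claw":40},{"wx":0,"wy":0,"x":0,"y":0,"z":0,"wz":0,"claw":40}]' 80 >/dev/null; python3 -c "
from h import *
go('C',.0625)"
```

```text
t 28.48 pos [ 0.5092 -0.1917  0.0618] th 151.3 q7 1.63 width 34.1
tilt(tool z) [-0.     0.003 -1.   ] shift mm [-0.4 -2.2 -0.7] wz 0.005 or -3.137
F [-1.17 -0.53  0.11] M [-0.05  -0.002  0.021]
```

```bash
python3 -m inch '[{"wx":0,"wy":0,"x":0,"y":-2.2,"z":-1,"wz":0,"claw":40},{"wx":0,"wy":0,"x":0,"y":0,"z":0,"wz":0,"claw":0},{"wx":0,"wy":0,"x":0,"y":0,"z":0,"wz":0,"claw":0},{"wx":0,"wy":0,"x":0,"y":0,"z":0,"wz":0,"claw":0}]' 80 >/dev/null; python3 -c "
from h import *
q()"
python3 -m inch '[{"wx":0,"wy":0,"x":0,"y":0,"z":0,"wz":0.08,"claw":0},{"wx":0,"wy":0,"x":0,"y":0,"z":0,"wz":0.08,"claw":0}]' 80 >/dev/null; python3 -c "
from h import *
q()"
```

```text
t 28.98 pos [ 0.5084 -0.194   0.0634] th 151.31 F [-0.6 -0.3 -3.4] M [-0.125 -0.034  0.066] w 8.5 tilt [0.001 0.002]
t 29.23 pos [ 0.5084 -0.1941  0.0633] th 142.27 F [-0.  -0.8 -1.4] M [-0.133  0.05   0.586] w 8.7 tilt [0.    0.001]
```

```bash
python3 -m inch '[{"wx":0,"wy":0,"x":0,"y":0,"z":0,"wz":0.08,"claw":0},{"wx":0,"wy":0,"x":0,"y":0,"z":0,"wz":0.08,"claw":0},{"wx":0,"wy":0,"x":0,"y":0,"z":0,"wz":0.08,"claw":0}]' 80 >/dev/null; python3 -c "
from h import *
q()"
python3 -m inch '[{"wx":0,"wy":0,"x":0,"y":0,"z":0,"wz":0.08,"claw":0},{"wx":0,"wy":0,"x":0,"y":0,"z":0,"wz":0.08,"claw":0},{"wx":0,"wy":0,"x":0,"y":0,"z":0,"wz":0.03,"claw":0}]' 80 >/dev/null; python3 -c "
from h import *
q()"
```

```text
t 29.6 pos [ 0.5083 -0.1942  0.0634] th 128.77 F [ 0.1 -0.5 -1.2] M [-0.129  0.065  0.766] w 8.6 tilt [-0.001 -0.001]
t 29.98 pos [ 0.5081 -0.1943  0.0633] th 118.24 F [-0.4 -1.  -1.8] M [-0.025  0.064  0.748] w 8.7 tilt [-0.002 -0.004]
```

```bash
python3 -m inch '[{"wx":0,"wy":0,"x":0,"y":0,"z":0,"wz":0,"claw":40},{"wx":0,"wy":0,"x":0,"y":0,"z":0,"wz":0,"claw":40},{"wx":0,"wy":0,"x":0,"y":0,"z":-60,"wz":0,"claw":40},{"wx":0,"wy":0,"x":-20,"y":40,"z":-60,"wz":0,"claw":40},{"wx":0,"wy":0,"x":-20,"y":40,"z":-60,"wz":0,"claw":40},{"wx":0,"wy":0,"x":0,"y":0,"z":-20,"wz":0,"claw":40},{"wx":0,"wy":0,"x":0,"y":0,"z":0,"wz":0,"claw":40},{"wx":0,"wy":0,"x":0,"y":0,"z":0,"wz":0,"claw":40}]' 80 >/dev/null; python3 -c "
from h import *
q()
img,K,R,t=cam('wrist'); np.savez('w4.npz',img=img,K=K,R=R,t=t); cv2.imwrite('pics/w4.png',img[:,:,::-1])
for k in N: print(k,proj(K,R,t,[N[k][0],N[k][1],.09]))
i,*_=cam('side'); cv2.imwrite('pics/side1.png',i[:,:,::-1])"
```

```text
t 30.98 pos [ 0.5873 -0.1914  0.251 ] th 117.78 F [ 0.6  0.4 -1. ] M [0.06  0.029 0.032] w 34.3 tilt [-0.003  0.001]
A [361.66679687  -6.78716415]
B [194.85104291 -26.99343782]
C [189.25406685 141.81583719]
D [334.90041451 157.69589307]
```

View pics/w4.png

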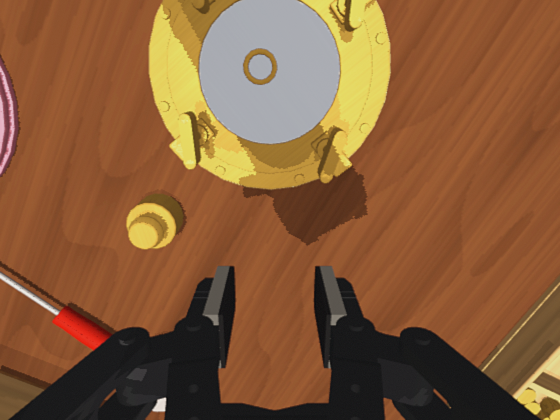

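View pics/side1.png

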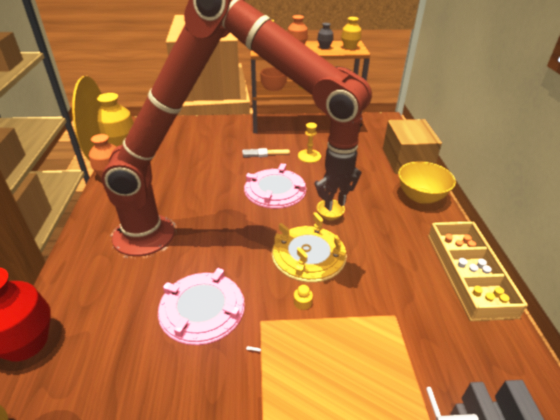

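C and D appear at about (190,140) and (333,157), with A and B cut off at the top edge. I'll shift back for a view of all four.

```bash
python3 -m inch '[{"wx":0,"wy":0,"x":55,"y":-10,"z":0,"wz":0,"claw":40},{"wx":0,"wy":0,"x":35,"y":-10,"z":-5,"wz":0,"claw":40},{"wx":0,"wy":0,"x":0,"y":0,"z":0,"wz":0,"claw":40},{"wx":0,"wy":0,"x":0,"y":0,"z":0,"wz":0,"claw":40}]' 80 >/dev/null; python3 -c "
from h import *
q()
img,K,R,t=cam('wrist'); np.savez('w4.npz',img=img,K=K,R=R,t=t)
for k in N: print(k,proj(K,R,t,[N[k][0],N[k][1],.09]))
crop(img,130,30,390,290,2.3,'w5.png')"
```

```text
t 31.57 pos [ 0.5231 -0.1199  0.2511] th 117.58 F [0.8 0.4 0. ] M [-0.042 -0.03  -0.007] w 34.1 tilt [-0.013  0.002]
A [383.59094779 125.59686223]
B [234.28279436 109.62808101]
C [224.98527117 247.02726171]
D [357.24568531 260.35375747]
```

View pics/w5.png

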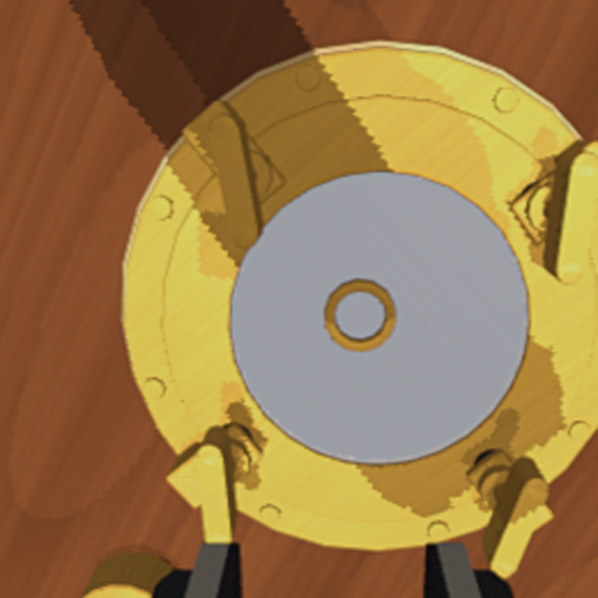

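```bash
python3 - <<'E'
from h import *
d=np.load("w4.npz");K,R,t=d["K"],d["R"],d["t"]
P={"B":[(222,120),(247,245)],"C":[(209,455),(218,540)],"D":[(533,485),(503,567)],"A":[(584,155),(570,272)]}
for k,(a,b) in P.items():
    a,b=[ray(K,R,t,(u/2.3+130,v/2.3+30),.09)[:2] for u,v in (a,b)]
    print(k,((a+b)/2).round(4),np.linalg.norm(a-b).round(4),np.degrees(np.arctan2(*(b-a)[::-1]))%180)
# top view: bystanders
a=cv2.imread("pics/top0.png"); i,*_=cam("top"); cv2.imwrite("pics/top1.png",i[:,:,::-1])
s0=cv2.imread("pics/side0.png"); s1=cv2.imread("pics/side1.png")
# ring position in wrist view
h=cv2.cvtColor(d["img"],cv2.COLOR_RGB2HSV)
print("ring",ray(K,R,t,(360/2.3+130,315/2.3+30),.031), "ring at start", end=" ")
e=np.load("w2.npz"); print(ray(e["K"],e["R"],e["t"],(354/3+120,408/3+30),.031))
E
```

```text
B [ 0.4628 -0.083 ] 0.0425 127.21433900549853
C [ 0.5066 -0.1943] 0.0363 120.5727751949158
D [ 0.6177 -0.1495] 0.0369 103.02189085203885
A [ 0.5728 -0.0373] 0.0399 115.84099375639681
ring [ 0.53013809 -0.11471527  0.031     ] ring at start [ 0.53143657 -0.11391015  0.031     ]
```

View pics/top1.png

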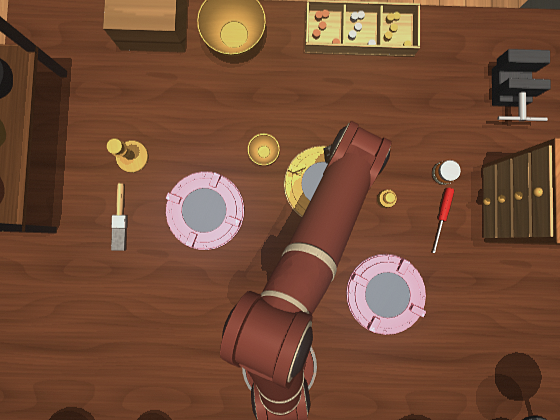

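All four wings read 40–44° past their bites, the bystanders are where they were, and the arm is clear. I'm handing the job in.

```bash
python3 -c "
from h import *
print(r.job_done()); q()"
```

```text
the job is handed in; nothing more can be done
None
the job is handed in; nothing more can be done
```

All four wing nuts are tightened to about 40–46° past their bites, and I handed the job in at about 31.6 s of the 72 s allowed. The hand-in reports no verdict.

**What I did:** I named the nuts A–D because the cameras don't show which is no. 0; A is opposite C, and B opposite D. Round 1 went C, A, B, D: each nut was turned until the torque jumped from about 0.03 to 0.5 N m, then about 12–15° more. Round 2 went D, B, A, C, about 30° more each.

**Last checks:**

| Nut | Past the bite, by tool angle | Past the bite, by wrist picture | Final torque |
|---|---|---|---|
| A | 46° | about 42° | 0.75 N m |
| B | 46° | about 43° | 0.74 N m |
| C | 46° | about 43° | 0.75 N m |
| D | 46° | about 40° | 0.71 N m |

- **Feet:** I did not see them directly; their depth is inferred from the turn angles, which lie well inside the 29–60° window.
- **Torque:** the readings fit the 0.74 N m expected at 45°.
- **Disagreement:** the wrist picture and the tool angle differ by 2–6°. I put this down to give in the grip and hand-picked pixels. Each bite is known only to about 4°.
- **Bystanders:** the ring measures within 2 mm of its start. The others look unmoved in the top and side views, which I compared by eye only.
- **Forces and clearance:** the wrist force stayed below about 5 N in every reading. The fingers stood well above everything at the end.

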